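# Load the three-point casting rest and present the bracket over it

## Robot

A 6-joint arm with a two-finger parallel gripper is mounted at the origin on the work surface. World frame = base frame: x ahead of the robot, y to its left, z up, the work surface at z = 0. Lengths are in m, angles in rad, forces in N, time in s.
With the tool pointing down it reaches from about 0.325 to 0.9 m from the base axis. Payload 6.1 kg.
Tool frame: the origin (TCP) lies at the centre of the arm's flange, where the gripper is bolted on; the fingertips stand 182 mm ahead of it and the grasp point (between the pads) lies 164 mm ahead of it; x points along the fingers, y is the direction in which the jaws open and shut, and the axes are right-handed (so a half turn about x gives the same grasp; the last joint's range is limited). The gripper opens to 87 mm and grips with 3 to 60 N. Pads are 19 mm wide; open, the fingers measure 117 mm over their backs; the gripper's body (75 mm by 190 mm) begins 51 mm behind the grasp point.
Start: joints at [-1.27, 0.22, 1.526, -0, 1.395, -0.126], TCP at [0.259, -0.569, 0.405] pointing down, gripper open.
Joint ranges: [-2.98, 2.98], [-0.91, 2.08], [0.09, 2.57], [-1.24, 4.39], [0.2, 2.65], [-2.68, 2.68]. Speed limits (rad/s): [2.57, 2.57, 3.01, 3.14, 3.14, 3.14].

## Interface

Orientations are given as a 3x3 rotation matrix whose columns are the frame's x, y, z axes.
In Python, from station import * gives the robot as it stands.
- The arm moves only by the tool servo_tool, never from a script. Its argument "deltas" is text: rows parted by semicolons, each of 4 numbers parted by spaces: the shift along the tool's x, y, z in mm, then the turn about the tool's x in degrees. In form: x y z turn; .... A call has 1 to 10 rows; each row shifts and turns the commanded pose from where the row before left it, along the tool's axes as they then stand; what a row does not reach is not made up. A row lasts 1/8 s, in which the tool goes at most 62.5 mm and 10.7 degrees, less where a joint would pass 70% of its speed; a pose out of reach is approached as far as the arm can. A call with a gripper value outside its range is refused whole. "claw" is the gripper's target within -1 to 1 (shut at 1, half-way at 0, fully open at -1), set as the call begins (left out, the last holds). The fingers move at their own pace and stop on an object; the grip force is fixed at half the most. Time passes only in rows, so rows that do not move let the fingers close. It gives the time, the measured TCP pose, the force and the opening at its end, in the units of the state.
- sense(): the state, without advancing time (a new reading comes with each control period).
- camera(name): name is "scene" or "top"; returns a dict with "frame" (480x640x3 uint8, red, green, blue), "fov_y" (degrees; the focal length in pixels is half the picture's height over the tangent of half this angle, whatever the lens; pixels are square), "cx", "cy" (the principal point, pixels), "rvec" (rotation vector, rad) and "tvec" (3), from world to camera coordinates, as OpenCV has them. Camera axes: x right, y down, z forward; pixel columns grow to the right and rows downward; lengths in m; the calibration is good to about 2 mm. A picture is of the moment at which its call begins. There is no depth.
- hand_in(): hands the job in, once; it reports no verdict.
Trained networks look in the newest picture that a camera, given by its name, has taken for a name from the list of things; names that differ only in an ending like _2 or _b are one class to them, and where a whole thing is asked for, a point or a joint stands for the part that bears it (a point fixed in the world has none). Each returns a list of dicts, best first, with "conf" (0 to 1); they miss things now and then, are a little off and sometimes report something else, mostly with a low value. They report only what shows in the picture. A call takes as long as a camera call.
- spot_in(target, camera): "centre" ([x, y, z] in m, in world coordinates, good to about 4 mm: the middle of the surface that is visible of it).
- outline_of(target, camera): "mask" (480x640 bool, what is visible of it).
- landmark_of(target, camera): "centre" ([x, y, z] in m, in world coordinates, good to about 4 mm: a listed point, or the origin of a listed thing).
The state is a dict: "time": time; "joint_pos": joint angles; "qd": joint speeds; "effort": joint torques, N m; "tool_pos": TCP position; "ee_rot": TCP orientation; "wrist_force": force on the tool from outside, world axes, zero at the start; "wrist_torque": the same for the moment, N m; "gripper_width": opening from 0.0 (shut) to 1.0 (fully open).
Only numpy, scipy, OpenCV 4.12 (cv2) and the standard library are available. Lean on these libraries where they do the work, as an engineer would, in place of code of your own. Each camera call takes 0.05 s, during which the arm holds its last target.

## Task

Get the three-point rest ready for checking the cast bracket: take the three steel balls from the white tray and set one in each well of the grey rest plate, lowering them in rather than dropping them. Then pick the bracket up at its balance point (the yellow mark on the arm) and hold it level over the rest, each of its three feet above its own ball, with about 30 mm of air between feet and balls, so that I can wipe the balls before it goes down; finish while still holding it there and do not set it down. Leave the oil can, the screwdriver and the steel collar where they are.

Things in the scene. Friction and masses are not known exactly. Their poses are not given: they have to be found in the camera images.
- ball1_center (a point): centre of a loose polished steel ball, 25 mm in diameter, 64 g; it starts in a pocket of the white tray, its centre 22.5 mm above the bench. The three balls are alike and may go in any order; its axes mean nothing
- ball2_center (a point): centre of the second ball, like ball1
- ball3_center (a point): centre of the third ball, like ball1
- ball_tray: white plastic ball tray, fixed, 120 x 120 mm, 14 mm high; origin at the centre of its underside, x and y along its sides. Four round pockets, 27 mm wide and 4 mm deep, at x and y = +-30 mm; the one at x = +30, y = -30 mm is empty. A ball in a pocket has its centre 8.5 mm above the tray's top face
- well_a (a point): centre that a seated ball has in well a, 29.5 mm above the bench, at x, y = (0, +31) mm of the rest; axes are the rest's. The wells are round, flat, 25 mm wide, 5 mm deep with black floors; a seated ball has about 2 mm of play and its top stands 20 mm above the plate
- well_b (a point): the same point of well b, the other one of the pair, at (0, -31) mm of the rest, 62 mm from well a
- well_c (a point): the same point of well c, the single well at the far end, at (180, 0) mm of the rest
- balance (a point): balance point of the bracket, marked by a 4 mm wide yellow band round its arm: the middle of the arm's section, 20 mm above the underside. x along the arm from the heavy head to the end boss, y across, z up. The straight arm is 18 mm wide, 16 mm high (12 to 28 mm above the underside). It starts lying level on the bench on its feet, this point 20 mm up
- pad_a (a point): foot a of the bracket: point on the underside of the flange, under the bright spot on its +y side, at (-59, +31, -20) mm from the balance point in the bracket's axes; belongs above the ball in well a
- pad_b (a point): foot b: the same on the flange's -y side, at (-59, -31, -20) mm from the balance point; belongs above the ball in well b
- pad_c (a point): foot c: middle of the underside of the end boss, at (121, 0, -20) mm from the balance point; belongs above the ball in well c
- bracket: loose dark cast-iron bracket, about 0.7 kg (15 per cent either way); origin on its underside below the middle of the head, 59 mm behind (-x) the balance point; same axes. Head: cross flange 36 mm (x) by 92 mm (y), 12 mm high, with a bored boss 34 mm wide, 32 mm high in its middle. Small end boss: 28 mm wide, 32 mm high, centred 180 mm from the origin
- rest: three-point rest: fixed grey plate 290 x 130 mm, top face 22 mm above the bench; origin on the bench below the middle between wells a and b, x along the plate towards the single well c, z up. Plate spans x -75 to +215, y -65 to +65 mm. Two dark stop blocks stand 18 mm high on it: 16 x 50 mm at x, y = (-66, 0) and 50 x 14 mm at (100, -57)
- oil_can: bystander: red cone-shaped oil can with a steel spout, 80 mm wide, 170 mm high; origin at the centre of its underside; stands beyond the tray; leave it alone
- screwdriver: bystander: screwdriver with a red handle lying on the bench beyond the rest; leave it alone
- collar: bystander: plain turned steel collar, 54 mm wide, 22 mm high, origin at the centre of its underside; lies near the oil can; leave it alone

How it is judged:
By the outcome, as a careful person would: the job done as asked, in the order asked, and still so for the second after the job is handed in, while the arm keeps its last pose, push and grip.
It also fails if it takes over 72 s, if anything falls off the work surface, if the arm or the gripper's body presses on something with over 40 N, if the wrist force passes 120 N, or if a joint passes its speed limit or range.

## Working session

There is one attempt and no reset: what is moved stays moved. The work goes in short steps, Python scripts to look and compute and a tool call to move; the robot and the scene stay as the last step left them, time stands still between calls to the robot, and variables do not carry over. Pictures are saved under pics/ and viewed, and the job is handed in when it is done.

Besides the shell and the picture viewer there is one more tool, called after ">>>" in YAML: its name, and indented under it one key for each argument. servo_tool: Moves the arm, as the interface text tells. Its arguments: {"type":"object","properties":{"deltas":{"type":"string"},"claw":{"type":"number"}},"required":["deltas"]}

```bash
mkdir -p pics; ls
python3 - <<'E'
from station import *
import cv2,numpy as np
s=sense();print(s['time'],s['tool_pos'],np.round(s['ee_rot'],4).tolist(),s['gripper_width'])
for c in ['scene','top']:
    d=camera(c);cv2.imwrite(f'pics/{c}0.png',d['frame'][:,:,::-1]);print(c,d['fov_y'],d['cx'],d['cy'],d['rvec'],d['tvec'])
    for n in ['ball1_center','ball_tray','well_a','well_b','well_c','balance','pad_a','pad_c','bracket','rest','oil_can','collar','screwdriver']:
        for r in landmark_of(n,c)[:4]: print(c,n,np.round(r['centre'],4),round(r['conf'],2))
print(sense()['time'])
E
```

```text
pics
0.0 [ 0.25862193 -0.56867891  0.40362693] [[-0.0006, 0.4139, -0.9103], [0.0019, -0.9103, -0.4139], [-1.0, -0.0019, -0.0002]] 0.9990478368337338
scene 49.861714506812106 319.94214358488983 240.31442355034642 [ 2.26135916  1.39493809 -0.39683253] [-0.31668545 -0.40854363  1.32370337]
scene ball1_center [0.4518 0.1646 0.0237] 0.44
scene ball_tray [0.4865 0.1365 0.0014] 0.78
scene well_a [ 0.4392 -0.3125  0.0307] 0.78
scene well_a [ 0.5243 -0.1493  0.0285] 0.73
scene well_a [ 0.4618 -0.1334  0.0298] 0.65
scene well_b [ 0.4392 -0.3125  0.0307] 0.78
scene well_b [ 0.5243 -0.1493  0.0285] 0.73
scene well_b [ 0.4618 -0.1334  0.0298] 0.65
scene well_c [ 0.4392 -0.3125  0.0307] 0.78
scene well_c [ 0.5243 -0.1493  0.0285] 0.73
scene well_c [ 0.4618 -0.1334  0.0298] 0.65
scene balance [0.5319 0.3308 0.0205] 0.78
scene pad_a [0.6496 0.3494 0.0012] 0.96
scene pad_a [4.641e-01 3.521e-01 4.000e-04] 0.77
scene pad_a [ 0.474   0.2924 -0.0012] 0.75
scene pad_a [0.709  0.0177 0.0018] 0.72
scene pad_c [0.6496 0.3494 0.0012] 0.96
scene pad_c [4.641e-01 3.521e-01 4.000e-04] 0.77
scene pad_c [ 0.474   
[... 707 characters left out ...]
2  0.0314] 0.68
top well_c [ 0.52   -0.1455  0.0276] 0.68
top well_c [ 0.4612 -0.1322  0.0314] 0.68
top balance [0.5324 0.3267 0.0217] 0.59
top pad_a [ 0.4776  0.2909 -0.0007] 0.88
top pad_a [0.6473 0.3565 0.0017] 0.84
top pad_a [ 4.664e-01  3.527e-01 -1.000e-04] 0.58
top pad_c [ 0.4776  0.2909 -0.0007] 0.88
top pad_c [0.6473 0.3565 0.0017] 0.84
top pad_c [ 4.664e-01  3.527e-01 -1.000e-04] 0.58
top bracket [4.722e-01 3.185e-01 4.000e-04] 0.7
top bracket [ 0.4968 -0.1381 -0.0019] 0.6
top rest [ 0.4966 -0.1368  0.0007] 0.61
top rest [ 0.4686  0.3521 -0.0016] 0.58
top oil_can [0.7305 0.1401 0.    ] 0.55
top collar [ 0.708   0.026  -0.0008] 0.55
top screwdriver [ 0.7398 -0.1132  0.    ] 0.63
1.4
```

View images.

View pics/scene0.png

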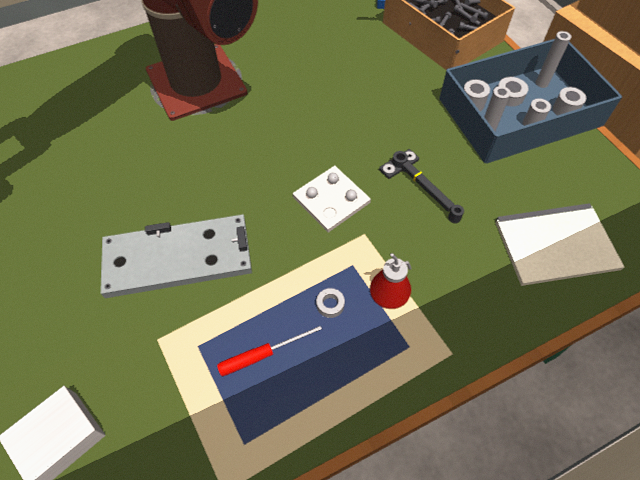

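View pics/top0.png

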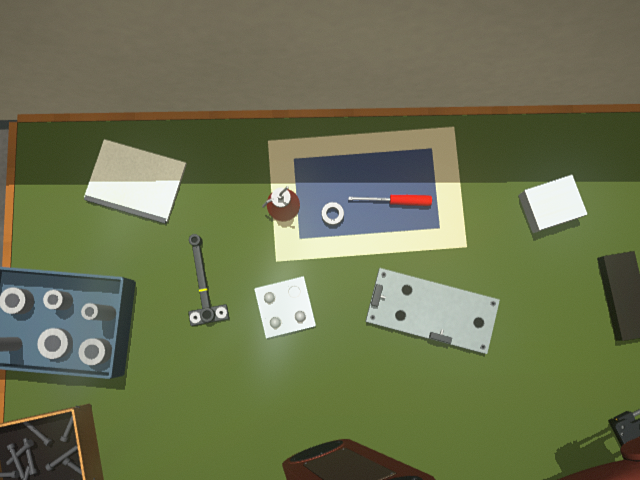

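```bash
cat > h.py <<'E'
from station import *
import cv2,numpy as np
def K(d):
    h=d['frame'].shape[0]; f=h/2/np.tan(np.radians(d['fov_y'])/2)
    return np.array([[f,0,d['cx']],[0,f,d['cy']],[0,0,1.]])
def proj(d,P):
    return cv2.projectPoints(np.array(P,float).reshape(-1,1,3),np.array(d['rvec']),np.array(d['tvec']),K(d),None)[0].reshape(-1,2)
def onplane(d,uv,z):
    R=cv2.Rodrigues(np.array(d['rvec']))[0];t=np.array(d['tvec'])
    ray=R.T@np.linalg.inv(K(d))@np.array([uv[0],uv[1],1.]);c=-R.T@t
    return c+ray*(z-c[2])/ray[2]
def crop(d,P,half,name,scale=5,marks=()):
    u,v=proj(d,[P])[0]; x0,y0=int(u-half),int(v-half)
    im=d['frame'][y0:y0+2*half,x0:x0+2*half,::-1]
    im=cv2.resize(im,None,fx=scale,fy=scale,interpolation=cv2.INTER_NEAREST)
    for m in marks:
        a=(np.array(m)-[x0,y0]+.5)*scale; cv2.drawMarker(im,(int(a[0]),int(a[1])),(0,0,255),0,8,1)
    cv2.imwrite('pics/'+name,im); return x0,y0
E
python3 - <<'E'
from h import *
import pickle
D={c:camera(c) for c in ['scene','top']}
pickle.dump(D,open('D0.pkl','wb'))
wells=[[.52,-.147,.022],[.4615,-.133,.022],[.439,-.3125,.022]]
for c in D:
    d=D[c]; g=cv2.cvtColor(d['frame'],cv2.COLOR_RGB2GRAY)
    for w in wells:
        u,v=proj(d,[w])[0].astype(int); r=12
        p=g[v-r:v+r+1,u-r:u+r+1].astype(float)
        bg=np.median(np.r_[p[0],p[-1]]); wt=np.clip(bg-p-40,0,60)
        # connected comp
        n,l,st,ce=cv2.connectedComponentsWithStats((p<bg-50).astype(np.uint8)); 
        k=min(range(1,n),key=lambda i:np.hypot(*(ce[i]-r))-st[i,4]*.02)
        m=cv2.dilate((l==k).astype(np.uint8),np.ones((3,3)))*wt
        yy,xx=np.mgrid[:2*r+1,:2*r+1]; cu=(m*xx).sum()/m.sum()+u-r; cv=(m*yy).sum()/m.sum()+v-r
        print(c,st[k,4],np.round([cu,cv],2),onplane(d,[cu,cv],.0205)[:2].round(4))
    crop(d,[.49,-.2,.022],75,f'rest_{c}.png'); crop(d,[.48,.137,.02],40,f'tray_{c}.png',8); crop(d,[.55,.33,.01],60,f'br_{c}.png',6)
E
```

```text
scene 110 [210.95 259.61] [ 0.5227 -0.1499]
scene 100 [208.59 233.64] [ 0.4629 -0.1329]
scene 109 [119.36 261.33] [ 0.4439 -0.3146]
top 90 [406.47 289.56] [ 0.5221 -0.1498]
top 96 [400.04 315.03] [ 0.4628 -0.1328]
top 97 [478.3  322.22] [ 0.4431 -0.3146]
```

Run:
```python
import cv2,numpy as np
for n in ['tray','br']:
    a=[cv2.resize(cv2.imread(f'pics/{n}_{c}.png'),(390,390)) for c in ['scene','top']]
    cv2.imwrite(f'pics/{n}_both.png',np.hstack(a))
```

```text
(no output)
```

View pics/tray_both.png

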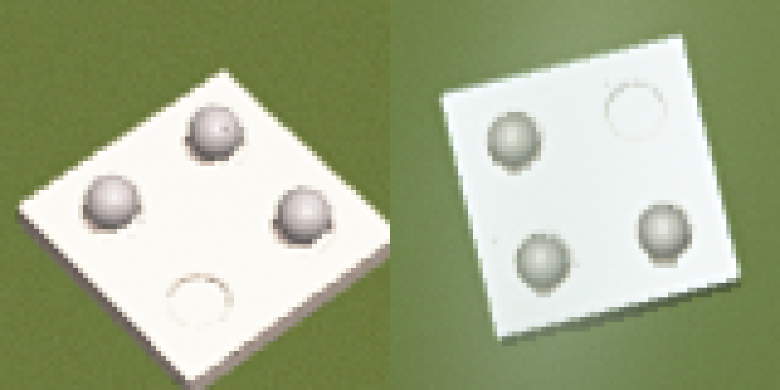

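View pics/br_both.png

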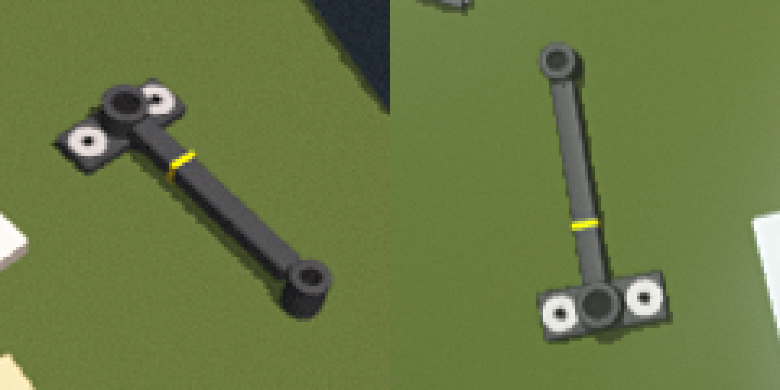

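Run:
```python
from h import *
import pickle
from scipy.optimize import least_squares
D=pickle.load(open('D0.pkl','rb'))
for c in D:
    d=D[c]; f=d['frame'].astype(float); g=f.mean(2)
    # balls: hough
    u,v=proj(d,[[.487,.138,.02]])[0].astype(int); r=36
    p=d['frame'][v-r:v+r,u-r:u+r]; big=cv2.resize(cv2.cvtColor(p,cv2.COLOR_RGB2GRAY),None,fx=8,fy=8,interpolation=cv2.INTER_CUBIC)
    cs=cv2.HoughCircles(big,cv2.HOUGH_GRADIENT,1,120,param1=120,param2=18,minRadius=36,maxRadius=58)
    for q in (cs[0] if cs is not None else []):
        uv=(q[:2]+.5)/8-.5+[u-r,v-r]; print(c,'ball',uv.round(2),q[2]/8,onplane(d,uv,.0225)[:2].round(4))
    # tray corners
    m=(g>175).astype(np.uint8); m2=np.zeros_like(m); m2[v-45:v+45,u-45:u+45]=m[v-45:v+45,u-45:u+45]
    cn,_=cv2.findContours(m2,cv2.RETR_EXTERNAL,cv2.CHAIN_APPROX_NONE); k=max(cn,key=cv2.contourArea)
    rc=cv2.approxPolyDP(k,5,True).reshape(-1,2); W=[onplane(d,q,.014)[:2].round(4) for q in rc]; print(c,'tray',W,np.mean(W,0) if len(W)==4 else '')
    # bracket
    for nm,P in [('spot+',[.466,.3525,.012]),('spot-',[.4765,.2915,.012])]:
        a,b=proj(d,[P])[0].astype(int);s=9
        pp=g[b-s:b+s+1,a-s:a+s+1]; n,l,st,ce=cv2.connectedComponentsWithStats((pp>130).astype(np.uint8)); k=1+np.argmax(st[1:,4])
        x,y,w,h=st[k,:4]; fill=cv2.morphologyEx((l==k).astype(np.uint8),cv2.MORPH_CLOSE,np.ones((5,5))); mo=cv2.moments(fill,True)
        uv=np.array([mo['m10']/mo['m00']+a-s,mo['m01']/mo['m00']+b-s]); print(c,nm,st[k,4],uv.round(2),onplane(d,uv,.012)[:2].round(4))
    a,b=proj(d,[[.532,.328,.028]])[0].astype(int);s=10
    pp=f[b-s:b+s+1,a-s:a+s+1]; y=(pp[:,:,0]>120)&(pp[:,:,2]<90)&(pp[:,:,0]>pp[:,:,1]*1.02); yy,xx=np.nonzero(y); uv=[xx.mean()+a-s,yy.mean()+b-s]
    print(c,'band',y.sum(),np.round(uv,2),onplane(d,uv,.028 if c=='top' else .026)[:2].round(4))
    a,b=proj(d,[[.649,.353,.032]])[0].astype(int);s=10
    big=cv2.resize(g[b-s:b+s+1,a-s:a+s+1].astype(np.uint8),None,fx=8,fy=8,interpolation=cv2.INTER_CUBIC)
    crop(d,[.649,.353,.032],12,f'boss_{c}.png',16)
    pp=g[b-4:b+5,a-4:a+5];print(pp.astype(int))
    print(a,b)
```

```text
scene ball [311.88 192.88] 4.775 [0.4673 0.1014]
scene tray [array([0.4181, 0.1831]), array([0.4409, 0.0684]), array([0.5569, 0.0924]), array([0.5341, 0.2053])] [0.4875 0.1373]
scene spot+ 58 [410.61 154.99] [0.4661 0.3522]
scene spot- 82 [388.5 168. ] [0.476  0.2881]
scene band 19 [417.32 174.16] [0.5284 0.3285]
[[ 74  79  81  84  84  83  93  93 101]
 [ 79  86  83  83  86  86  87  85  94]
 [ 83  82  68  58  72  83  87  87  85]
 [ 58  40  32  35  31  38  70  83  82]
 [ 51  33  31  37  39  30  43  74  83]
 [ 54  32  35  36  35  26  32  69  84]
 [ 76  50  41  39  33  24  46  76  85]
 [ 84  78  65  47  43  48  76  86  85]
 [ 84  86  85  85  90  88  89  87  72]]
458 209
top ball [275.   322.12] 5.7875 [0.4512 0.1595]
top tray [array([0.5589, 0.093 ]), array([0.5301, 0.2092]), array([0.4171, 0.1815]), array([0.4431, 0.0664])] [0.4873   0.137525]
top spot+ 99 [195.18 317.11] [0.4664 0.3482]
top spot- 103 [221.4 312.1] [0.4771 0.2864]
top band 0 [nan nan] [nan nan]
[[ 99  95  95 100 110 105 103 107 115]
 [ 98  84  94 108 102  89  76  85  98]
 [ 99  94 107  99  61  47  47  48  65]
 [100  95 114  67  47  56  60  56  61]
 [ 94  98 117  57  57  63  62  62  58]
 [ 94  97 118  69  55  61  59  59  62]
 [ 98  89 109  89  60  60  55  63  75]
 [ 98  79  97 114  88  78  72  81  98]
 [ 99  85  83  99 110 110 111 106 106]]
192 239<stdin>:24: RuntimeWarning: Mean of empty slice.
  ret = ret.dtype.type(ret / rcount)
```

```bash
cat >> h.py <<'E'
def box(cx,cy,z0,z1,lx,ly):
    return [(cx+sx*lx/2,cy+sy*ly/2,z) for sx in(-1,1) for sy in(-1,1) for z in(z0,z1)]
def cyl(cx,cy,z0,z1,dm):
    a=np.linspace(0,2*np.pi,32,endpoint=False); return [(cx+dm/2*np.cos(t),cy+dm/2*np.sin(t),z) for t in a for z in(z0,z1)]
PR=[np.array(x)/1000 for x in (box(0,0,0,12,36,92),cyl(0,0,0,32,34),cyl(180,0,0,32,28),box(90,0,12,28,180,18))]
def sil(d,x,y,th,z=0,S=4):
    c,s=np.cos(th),np.sin(th);R=np.array([[c,-s,0],[s,c,0],[0,0,1]]); im=np.zeros((480*S,640*S),np.uint8)
    for p in PR:
        uv=proj(d,p@R.T+[x,y,z]); q=((uv+.5)*S*16-8).round().astype(np.int32)
        cv2.fillConvexPoly(im,cv2.convexHull(q),255,shift=4)
    return cv2.resize(im,(640,480),interpolation=cv2.INTER_AREA)/255.
E
python3 - <<'E'
from h import *
import pickle
from scipy.optimize import minimize
D=pickle.load(open('D0.pkl','rb'))
D2={c:camera(c) for c in D}
M={}
for c in D:
    for o in outline_of('bracket',c): 
        yy,xx=np.nonzero(o['mask']); print(c,o['conf'],o['mask'].sum(),xx.mean(),yy.mean())
    d=D[c]; f=d['frame'].astype(float)
    # non-green colour mask in the bracket region
    green=(f[:,:,1]>f[:,:,0]*1.08)&(f[:,:,1]>f[:,:,2]*1.35)
    m=(~green).astype(float); x=sil(d,.4718,.319,.17); W=cv2.dilate((x>0).astype(np.uint8),np.ones((11,11)))
    M[c]=(m,W>0); cv2.imwrite(f'pics/m_{c}.png',(m*W*255).astype(np.uint8)); print((m*W).sum(),x.sum())
def cost(p,cs):
    return sum(((sil(D[c],p[0]/1000,p[1]/1000,p[2]/100)-M[c][0])[M[c][1]]**2).sum() for c in cs)
for cs in (['scene'],['top'],['scene','top']):
    r=minimize(cost,[471.8,319,17.5],args=(cs,),method='Nelder-Mead',options=dict(initial_simplex=[[469,317,16],[475,318,17],[471,323,18],[472,318,20]],xatol=.05,fatol=.05)); p=r.x;th=p[2]/100
    print(cs,p.round(2),r.fun, 'bal',(p[:2]+59*np.array([np.cos(th),np.sin(th)])).round(1),np.degrees(th))
# balls
B=[(.4517,.1603),(.5103,.1731),(.4645,.1017)]
for c in D:
    g=D[c]['frame'].astype(float).mean(2); S=10
    for b in B:
        a0=proj(D[c],[[*b,.0225]])[0]
        best=None
        G=cv2.GaussianBlur(g,(0,0),.6)
        def score(q):
            # contrast across the circle
            ctr=np.array([b[0]+q[0]/1000,b[1]+q[1]/1000,.0225])
            R=cv2.Rodrigues(np.array(D[c]['rvec']))[0];t=np.array(D[c]['tvec']);cc=R@ctr+t;rad=K(D[c])[0,0]*.0125/cc[2]
            u,v=proj(D[c],[ctr])[0]; A=np.linspace(0,2*np.pi,48,endpoint=False)
            def smp(r): return cv2.remap(G.astype(np.float32),(u+r*np.cos(A)).astype(np.float32)[None],(v+r*np.sin(A)).astype(np.float32)[None],cv2.INTER_LINEAR)[0]
            df=np.clip(smp(rad+.8)-smp(rad-.8),-10,70); return -df.mean()
        gr=[(score((x,y)),x,y) for x in np.arange(-6,6.1,.5) for y in np.arange(-6,6.1,.5)]; s=min(gr)
        r=minimize(score,s[1:],method='Nelder-Mead'); print(c,b,'->',(np.array(b)*1000+r.x).round(1),r.fun)
E
```

```text
scene 0.64 1377 419.39941902687 180.76180101670298
1423.0 1606.2392156862747
top 0.58 1244 203.70337620578778 291.11012861736333
1205.0 1349.254901960784
['scene'] [470.48 318.22  17.62] 154.66749711649365 bal [528.6 328.6] 10.09466963439513
['top'] [471.74 318.63  16.64] 102.16367550941945 bal [529.9 328.4] 9.53281489525851
['scene', 'top'] [471.45 318.46  17.01] 263.91512495194155 bal [529.6 328.4] 9.74621278118765
scene (0.4517, 0.1603) -> [451.2 159.8] -55.61134719848633
scene (0.5103, 0.1731) -> [509.8 173.1] -55.21512985229492
scene (0.4645, 0.1017) -> [465.  101.3] -55.98100662231445
top (0.4517, 0.1603) -> [450.7 159.8] -46.751583099365234
top (0.5103, 0.1731) -> [509.  173.6] -48.4758415222168
top (0.4645, 0.1017) -> [463.9 101.7] -51.84000778198242
```

>>> servo_tool:
  deltas: "0 0 0 -10.5;0 0 0 -10.5;0 0 0 -10.5;0 0 0 -10.5;0 0 0 -10.5;0 0 0 -10.5;0 0 0 -10.5;0 0 0 -10.5;0 0 0 -10.5;0 0 0 -10.5"
  claw: -0.2

```text
time: 2.95
tool_pos: [0.2587, -0.5689, 0.4047]
ee_rot: [[0.0, 0.768, 0.64], [0.0, 0.64, -0.768], [-1.0, 0.0, 0.0]]
wrist_force: [0.3, 0.8, 0.1]
gripper_width: 0.6
```

>>> servo_tool:
  deltas: "0 0 0 -10.6;0 0 0 -7;0 0 0 0;0 0 0 0"

```text
time: 3.45
tool_pos: [0.2587, -0.5689, 0.4048]
ee_rot: [[0.0, 0.546, 0.838], [-0.0, 0.838, -0.546], [-1.0, -0.0, 0.0]]
wrist_force: [-0.3, -0.2, -0.5]
gripper_width: 0.6
```

```bash
cat >> h.py <<'E'
def go(x,y,z,psi=None,n=True):
    "deltas in tool axes from measured pose to put grasp point at x,y,z (mm)"
    s=sense();R=np.array(s['ee_rot']);g=np.array(s['tool_pos'])*1000+R[:,0]*164
    p=np.degrees(np.arctan2(R[1,1],R[0,1]))
    d=R.T@(np.array([x,y,z])-g)
    print('t',round(s['time'],2),'grasp',g.round(1),'psi',p.round(2),'w',round(s['gripper_width']*87,1),'F',np.round(s['wrist_force'],1),'tilt',R[:2,0].round(4))
    print('delta tool',d.round(1),'turn',None if psi is None else round(p-psi,1))
E
python3 -c "
from h import *
go(451,160,34.5,57)"
```

```text
t 3.45 grasp [ 258.7 -568.9  240.8] psi 56.92 w 52.2 F [-0.3 -0.2 -0.5] tilt [ 0. -0.]
delta tool [ 206.2  715.7 -236.8] turn -0.1
```

>>> servo_tool:
  deltas: "0 25 -8 0;0 45 -15 0;0 45 -15 0;0 50 -17 0;0 50 -17 0;0 50 -17 0;0 50 -17 0;0 50 -17 0;0 50 -17 0;0 50 -17 0"

```text
time: 4.7
tool_pos: [0.3799, -0.0917, 0.4051]
ee_rot: [[0.001, 0.546, 0.838], [-0.001, 0.838, -0.546], [-1.0, 0.0, 0.001]]
wrist_force: [1.8, 0.3, 0.7]
gripper_width: 0.604
```

>>> servo_tool:
  deltas: "0 50 -17 0;10 50 -17 0;30 50 -16 0;30 45 -14 0;30 35 -10 0;20 20 -6 0;10 0 0 0;0 0 0 0;0 0 0 0"

```text
time: 5.82
tool_pos: [0.449, 0.1593, 0.2757]
ee_rot: [[0.002, 0.545, 0.838], [0.0, 0.838, -0.545], [-1.0, 0.001, 0.001]]
wrist_force: [-0.4, 0.2, 0.5]
gripper_width: 0.601
```

```bash
python3 -c "
from h import *
go(451,160,34.5,57)"
```

```text
t 5.83 grasp [449.3 159.3 111.7] psi 56.97 w 52.3 F [-0.4  0.2  0.5] tilt [0.0015 0.0001]
delta tool [77.2  1.5  0.9] turn -0.0
```

>>> servo_tool:
  deltas: "25 1.5 1 0;25 0 0 0;15 0 0 0;8 0 0 0;4 0 0 0;0 0 0 0;0 0 0 0"

```text
time: 6.7
tool_pos: [0.4507, 0.1608, 0.1984]
ee_rot: [[0.001, 0.544, 0.839], [0.0, 0.839, -0.544], [-1.0, 0.001, 0.001]]
wrist_force: [0.1, -0.0, 0.3]
gripper_width: 0.601
```

```bash
python3 -c "
from h import *
go(451,160,34.5,57)
d=camera('scene');crop(d,[.46,.14,.03],40,'g1.png',8)
d=camera('top');crop(d,[.46,.14,.03],40,'g1t.png',8)"
```

```text
t 6.7 grasp [450.9 160.8  34.4] psi 57.06 w 52.3 F [ 0.1 -0.   0.3] tilt [0.0012 0.0002]
delta tool [-0.1 -0.7  0.5] turn 0.1
```

View pics/g1.png

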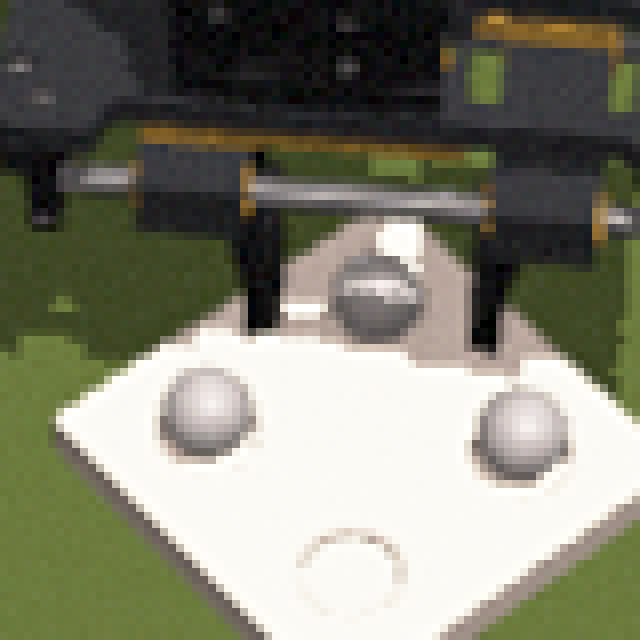

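Fingers at crop px (262, 330) and (485, 350) straddle the ball (375, 295) evenly. Close.

>>> servo_tool:
  deltas: "0 0 0 0;0 0 0 0;0 0 0 0;0 0 0 0;0 0 0 0;0 0 0 0"
  claw: 1

```text
time: 7.55
tool_pos: [0.4504, 0.1607, 0.1978]
ee_rot: [[0.0, 0.544, 0.839], [0.0, 0.839, -0.544], [-1.0, 0.0, 0.0]]
wrist_force: [-0.3, 0.3, 0.1]
gripper_width: 0.266
```

>>> servo_tool:
  deltas: "-2 0 0 0;-8 0 0 0;-15 0 0 0;-25 0 0 0;-25 0 0 0;0 0 0 0"

```text
time: 8.3
tool_pos: [0.4516, 0.1609, 0.2758]
ee_rot: [[0.006, 0.544, 0.839], [0.001, 0.839, -0.544], [-1.0, 0.004, 0.004]]
wrist_force: [-0.3, -0.1, -0.3]
gripper_width: 0.266
```

```bash
python3 -c "
from h import *
go(462.9,-132.9,100,57)
d=camera('scene');crop(d,[.46,.14,.03],50,'g2.png',8)"
```

```text
t 8.3 grasp [452.6 161.1 111.8] psi 57.06 w 23.1 F [-0.3 -0.1 -0.3] tilt [0.006  0.0011]
delta tool [  11.5 -241.2  168.5] turn 0.1
```

View pics/g2.png

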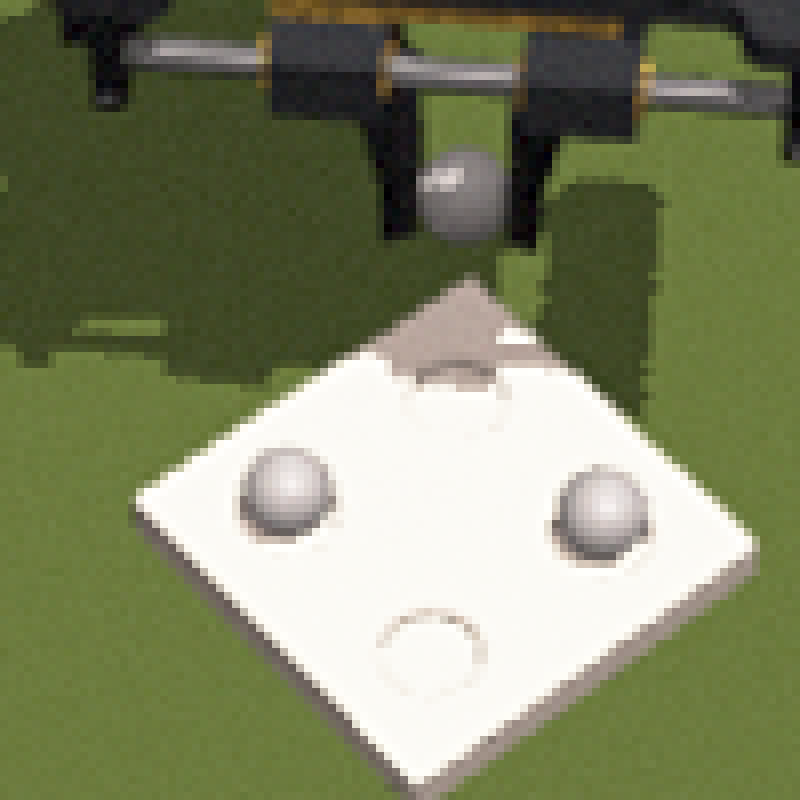

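Ball held (465,195), well up in the jaws. Transfer to well b.

>>> servo_tool:
  deltas: "0 -12 8 0;0 -25 18 0;0 -35 24 0;0 -35 25 0;0 -35 25 0;0 -35 24 0;0 -30 21 0;0 -20 14 0;5 -10 7 0;5 -4 2.5 0"

```text
time: 9.6
tool_pos: [0.4601, -0.1337, 0.2616]
ee_rot: [[-0.002, 0.545, 0.839], [0.001, 0.839, -0.545], [-1.0, -0.0, -0.002]]
wrist_force: [0.4, -0.2, -0.7]
gripper_width: 0.264
```

>>> servo_tool:
  deltas: "10 0 0 0;20 0 0 0;15 0 0 0;0 0 0 0;0 0 0 0;0 0 0 0"

```text
time: 10.35
tool_pos: [0.4611, -0.1333, 0.2185]
ee_rot: [[0.001, 0.544, 0.839], [-0.001, 0.839, -0.544], [-1.0, 0.0, 0.001]]
wrist_force: [0.5, -0.1, 0.0]
gripper_width: 0.272
```

```bash
cat >> h.py <<'E'
from scipy.optimize import minimize
def ballfit(c,b,z,inv=1):
    d=camera(c); G=cv2.GaussianBlur(d['frame'].astype(np.float32).mean(2),(0,0),.6)
    return d
E
python3 -c "
from h import *
go(462.9,-132.9,60,57)
for c in ['scene','top']:
    d=camera(c);crop(d,[.463,-.133,.04],25,'p_'+c+'.png',8)
import cv2
cv2.imwrite('pics/p1.png',np.hstack([cv2.imread('pics/p_scene.png'),cv2.imread('pics/p_top.png')]))"
```

```text
t 10.35 grasp [ 461.3 -133.4   54.5] psi 57.06 w 23.6 F [ 0.5 -0.1  0. ] tilt [ 0.0013 -0.0006]
delta tool [-5.5  1.3  1.1] turn 0.1
```

View pics/p1.png

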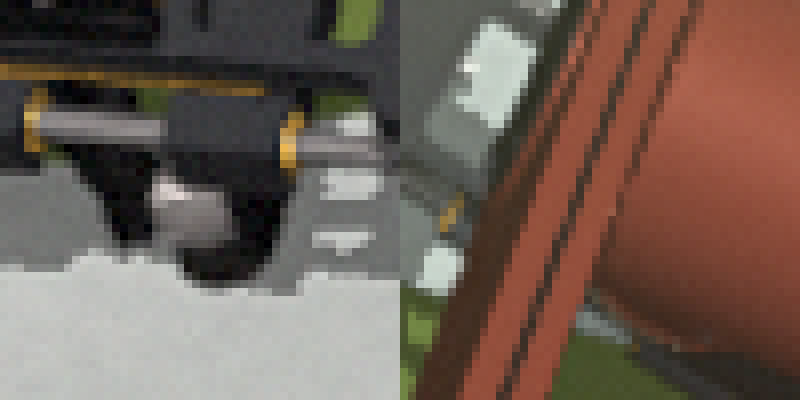

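>>> servo_tool:
  deltas: "0 1.3 0.3 0;3 0 0 0;4 0 0 0;2 0 0 0;1 0 0 0;1 0 0 0;0 0 0 0;0 0 0 0"

```text
time: 11.45
tool_pos: [0.4617, -0.1323, 0.2068]
ee_rot: [[0.0, 0.544, 0.839], [-0.0, 0.839, -0.544], [-1.0, 0.0, 0.0]]
wrist_force: [-0.5, -0.1, 0.9]
gripper_width: 0.266
```

```bash
python3 -c "
from h import *
go(462.9,-132.9,41,57)
for c in ['scene']:
    d=camera(c);crop(d,[.463,-.133,.04],25,'p2.png',14)
"
```

```text
t 11.45 grasp [ 461.7 -132.3   42.8] psi 57.06 w 23.1 F [-0.5 -0.1  0.9] tilt [ 0.0001 -0.    ]
delta tool [1.8 0.1 1.4] turn 0.1
```

View pics/p2.png

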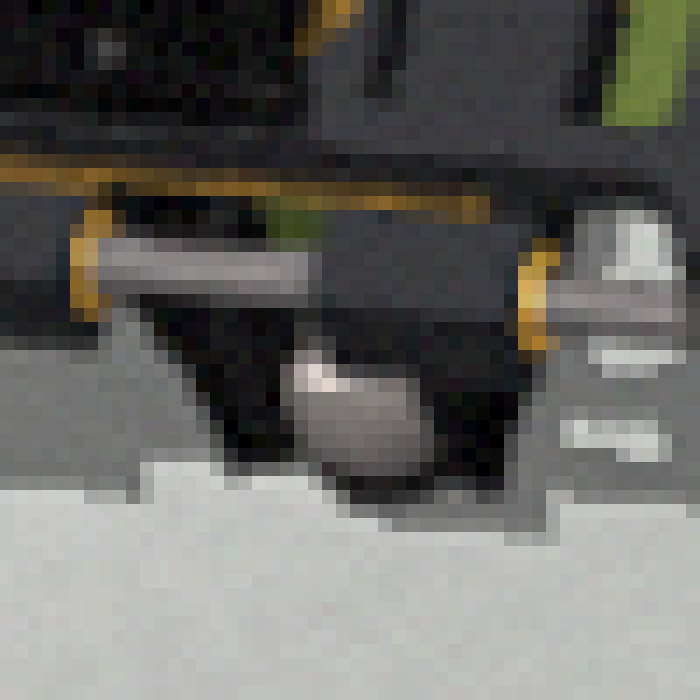

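>>> servo_tool:
  deltas: "0.6 0 0.6 0;0.6 0 0 0;0.4 0 0 0;0 0 0 0;0 0 0 0"

```text
time: 12.12
tool_pos: [0.4621, -0.1326, 0.2051]
ee_rot: [[-0.0, 0.544, 0.839], [-0.0, 0.839, -0.544], [-1.0, -0.0, -0.0]]
wrist_force: [0.2, 0.1, -0.6]
gripper_width: 0.268
```

```bash
python3 -c "
from h import *
go(462.9,-132.9,41,57)"
```

```text
t 12.12 grasp [ 462.1 -132.6   41.1] psi 57.06 w 23.3 F [ 0.2  0.1 -0.6] tilt [-0. -0.]
delta tool [0.1 0.1 0.8] turn 0.1
```

>>> servo_tool:
  deltas: "0.5 0 0 0;0 0 0 0;0 0 0 0"

```text
time: 12.5
tool_pos: [0.4622, -0.1326, 0.2047]
ee_rot: [[0.0, 0.544, 0.839], [-0.0, 0.839, -0.544], [-1.0, 0.0, 0.0]]
wrist_force: [-0.6, -0.3, 0.8]
gripper_width: 0.266
```

>>> servo_tool:
  deltas: "0.4 0 0 0;0 0 0 0;0 0 0 0"

```text
time: 12.88
tool_pos: [0.4622, -0.1326, 0.2046]
ee_rot: [[0.0, 0.544, 0.839], [-0.0, 0.839, -0.544], [-1.0, 0.0, 0.0]]
wrist_force: [-1.9, 2.1, 5.2]
gripper_width: 0.269
```

>>> servo_tool:
  deltas: "-0.2 0 0 0;0 0 0 0;0 0 0 0;0 0 0 0"
  claw: -0.2

```text
time: 13.38
tool_pos: [0.4623, -0.1326, 0.2046]
ee_rot: [[0.001, 0.544, 0.839], [-0.0, 0.839, -0.544], [-1.0, 0.0, 0.001]]
wrist_force: [-0.1, 0.3, 3.4]
gripper_width: 0.574
```

>>> servo_tool:
  deltas: "-5 0 0 0;-15 0 0 0;-25 0 0 0;-15 0 0 0;0 20 -15 0;0 40 -30 0;0 0 0 0"

```text
time: 14.25
tool_pos: [0.4564, -0.0555, 0.2646]
ee_rot: [[-0.001, 0.541, 0.841], [0.001, 0.841, -0.541], [-1.0, 0.0, -0.001]]
wrist_force: [0.8, 0.2, 0.6]
gripper_width: 0.599
```

```bash
python3 -c "
from h import *
go(509.5,173.3,100,57)
for c in ['scene','top']:
    d=camera(c);crop(d,[.463,-.133,.04],25,'p_'+c+'.png',8)
import cv2
cv2.imwrite('pics/p3.png',np.hstack([cv2.imread('pics/p_scene.png'),cv2.imread('pics/p_top.png')]))"
```

```text
t 14.25 grasp [456.3 -55.4 100.6] psi 57.25 w 52.1 F [0.8 0.2 0.6] tilt [-0.0005  0.0007]
delta tool [  0.7 221.1 -79.1] turn 0.2
```

View pics/p3.png

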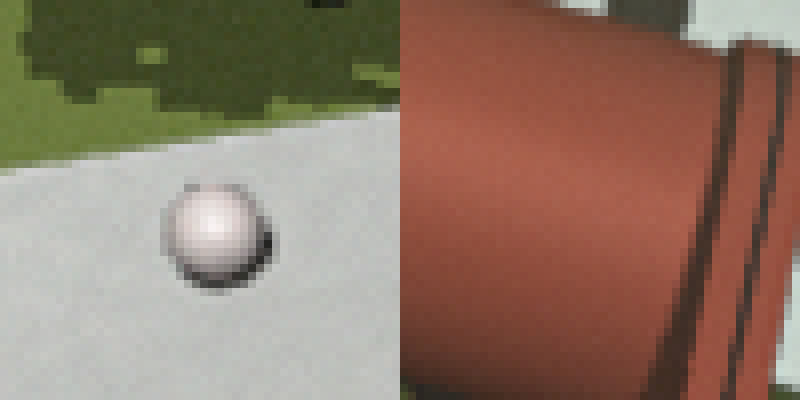

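Ball sits in well b (crop 215,235; dark well rim visible round its lower right). Next the second ball.

>>> servo_tool:
  deltas: "0 20 -7 0;0 40 -14 0;0 45 -17 0;0 45 -17 0;0 40 -14 0;0 20 -7 0;0 11 -3 0;20 0 0 0;20 0 0 0;0 0 0 0"

```text
time: 15.6
tool_pos: [0.5103, 0.1694, 0.2228]
ee_rot: [[-0.004, 0.545, 0.838], [-0.001, 0.838, -0.545], [-1.0, -0.003, -0.003]]
wrist_force: [-0.3, -0.6, 0.3]
gripper_width: 0.601
```

```bash
python3 -c "
from h import *
go(509.5,173.3,35,57)"
```

```text
t 15.6 grasp [509.7 169.3  58.8] psi 56.98 w 52.3 F [-0.3 -0.6  0.3] tilt [-0.0037 -0.001 ]
delta tool [23.8  3.3 -2.3] turn -0.0
```

>>> servo_tool:
  deltas: "0 3 -2 0;0 0 0 0;0 0 0 0"

```text
time: 15.98
tool_pos: [0.5112, 0.1743, 0.2253]
ee_rot: [[0.001, 0.544, 0.839], [0.0, 0.839, -0.544], [-1.0, 0.001, 0.001]]
wrist_force: [0.3, -0.9, -0.4]
gripper_width: 0.598
```

```bash
python3 -c "
from h import *
go(509.5,173.3,35,57)"
```

```text
t 15.97 grasp [511.4 174.3  61.3] psi 57.06 w 52.1 F [ 0.3 -0.9 -0.4] tilt [0.0014 0.0002]
delta tool [26.3 -1.9 -1.1] turn 0.1
```

>>> servo_tool:
  deltas: "10 -1.9 -1 0;10 0 0 0;5 0 0 0;1.3 0 0 0;0 0 0 0;0 0 0 0"

```text
time: 16.73
tool_pos: [0.5092, 0.1733, 0.1984]
ee_rot: [[0.001, 0.544, 0.839], [0.0, 0.839, -0.544], [-1.0, 0.0, 0.0]]
wrist_force: [0.2, -0.2, 0.0]
gripper_width: 0.602
```

```bash
python3 -c "
from h import *
go(509.5,173.3,35,57)"
```

```text
t 16.73 grasp [509.3 173.3  34.4] psi 57.05 w 52.4 F [ 0.2 -0.2  0. ] tilt [0.0006 0.0001]
delta tool [-0.6  0.1  0.2] turn 0.1
```

>>> servo_tool:
  deltas: "0 0 0 0;0 0 0 0;0 0 0 0;0 0 0 0;0 0 0 0;0 0 0 0"
  claw: 1

```text
time: 17.48
tool_pos: [0.509, 0.1732, 0.1982]
ee_rot: [[0.0, 0.544, 0.839], [0.0, 0.839, -0.544], [-1.0, 0.0, 0.0]]
wrist_force: [1.1, 0.4, 0.6]
gripper_width: 0.271
```

```bash
python3 -c "
from h import *
go(509.5,173.3,35,57)"
```

```text
t 17.48 grasp [509.  173.2  34.2] psi 57.05 w 23.6 F [1.1 0.4 0.6] tilt [0.0001 0.0001]
delta tool [-0.8  0.3  0.3] turn 0.1
```

>>> servo_tool:
  deltas: "-2 0 0 0;-8 0 0 0;-15 0 0 0;-25 0 0 0;-25 0 0 0;0 0 0 0;0 0 0 0"

```text
time: 18.35
tool_pos: [0.5087, 0.1732, 0.2729]
ee_rot: [[-0.0, 0.544, 0.839], [-0.0, 0.839, -0.544], [-1.0, -0.0, -0.0]]
wrist_force: [-0.1, 0.7, -0.7]
gripper_width: 0.268
```

```bash
python3 -c "
from h import *
go(522.4,-149.9,100,57)
d=camera('scene');crop(d,[.5,.17,.07],50,'g3.png',8)"
```

```text
t 18.35 grasp [508.7 173.2 108.9] psi 57.06 w 23.3 F [-0.1  0.7 -0.7] tilt [-0.0002 -0.0001]
delta tool [   8.9 -263.6  187.2] turn 0.1
```

View pics/g3.png

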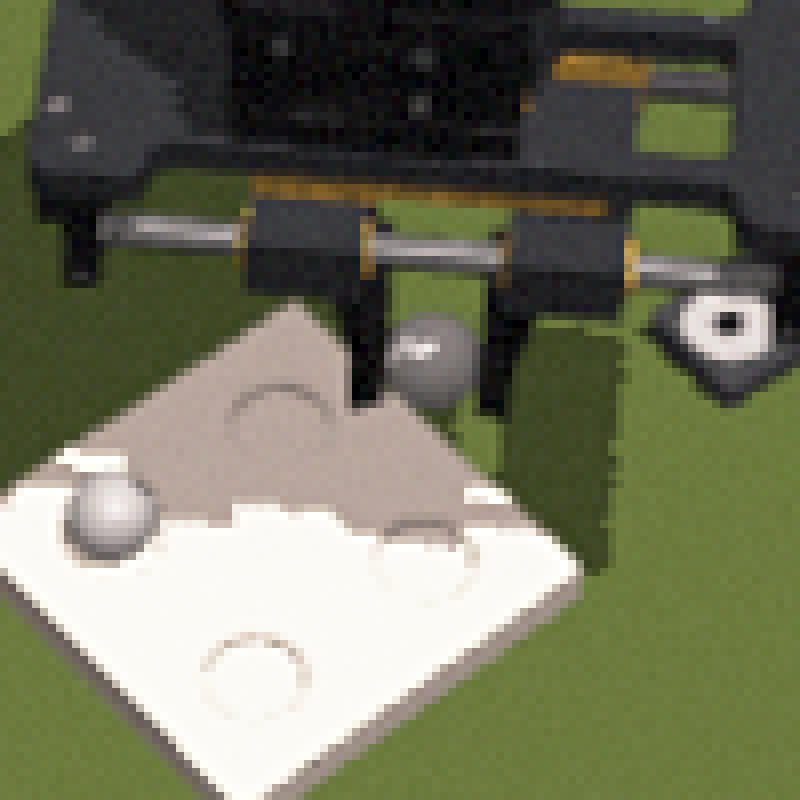

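Second ball held (435,360). To well a.

>>> servo_tool:
  deltas: "0 -12 8 0;0 -25 18 0;0 -35 25 0;0 -38 27 0;0 -38 27 0;0 -38 27 0;0 -35 25 0;0 -25 18 0;0 -13 9 0;0 -4.6 3 0"

```text
time: 19.65
tool_pos: [0.5221, -0.1505, 0.2725]
ee_rot: [[-0.001, 0.545, 0.838], [0.001, 0.838, -0.545], [-1.0, -0.0, -0.001]]
wrist_force: [-0.7, 1.1, -0.7]
gripper_width: 0.268
```

>>> servo_tool:
  deltas: "10 0 0 0;20 0 0 0;15 0 0 0;5 0 0 0;0 0 0 0;0 0 0 0;0 0 0 0"

```text
time: 20.52
tool_pos: [0.5229, -0.1498, 0.2239]
ee_rot: [[0.001, 0.544, 0.839], [-0.0, 0.839, -0.544], [-1.0, 0.0, 0.001]]
wrist_force: [-0.2, -0.2, -0.1]
gripper_width: 0.265
```

```bash
python3 -c "
from h import *
go(522.2,-149.7,41.2,57)"
```

```text
t 20.52 grasp [ 523.1 -149.9   59.9] psi 57.05 w 23.1 F [-0.2 -0.2 -0.1] tilt [ 0.0012 -0.0005]
delta tool [18.7 -0.3 -0.9] turn 0.1
```

>>> servo_tool:
  deltas: "5 -0.3 -0.6 0;6 0 0 0;4 0 0 0;2 0 0 0;1 0 0 0;0 0 0 0;0 0 0 0"

```text
time: 21.4
tool_pos: [0.522, -0.1497, 0.2052]
ee_rot: [[0.0, 0.544, 0.839], [-0.0, 0.839, -0.544], [-1.0, 0.0, 0.0]]
wrist_force: [-0.5, 0.2, -0.9]
gripper_width: 0.267
```

```bash
python3 -c "
from h import *
go(522.2,-149.7,41.2,57)
d=camera('scene');crop(d,[.51,-.14,.03],30,'p4.png',14)"
```

```text
t 21.4 grasp [ 522.  -149.7   41.2] psi 57.05 w 23.2 F [-0.5  0.2 -0.9] tilt [ 0.0004 -0.0002]
delta tool [0.  0.1 0.1] turn 0.1
```

View pics/p4.png

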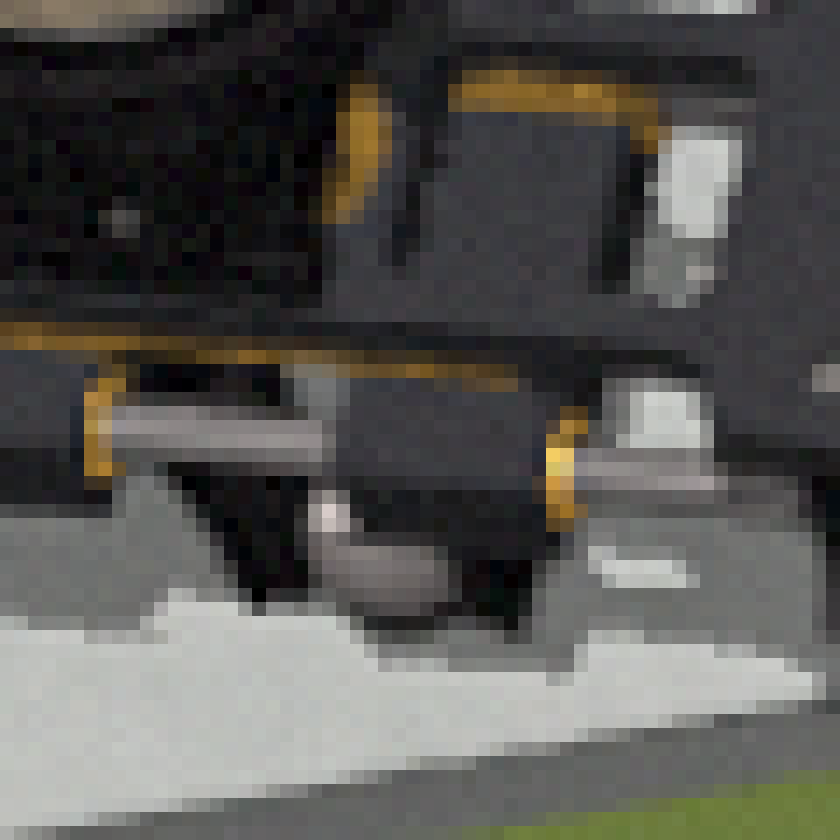

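>>> servo_tool:
  deltas: "0.3 0 0 0;0 0 0 0;0.3 0 0 0;0 0 0 0;0 0 0 0"

```text
time: 22.08
tool_pos: [0.5221, -0.1497, 0.2049]
ee_rot: [[0.001, 0.544, 0.839], [-0.0, 0.839, -0.544], [-1.0, 0.0, 0.001]]
wrist_force: [-1.2, -0.7, 6.2]
gripper_width: 0.267
```

Floor contact at the expected height. Release partly, then lift.

>>> servo_tool:
  deltas: "-0.3 0 0 0;0 0 0 0;0 0 0 0;0 0 0 0"
  claw: -0.2

```text
time: 22.58
tool_pos: [0.5218, -0.1496, 0.2046]
ee_rot: [[-0.0, 0.544, 0.839], [0.0, 0.839, -0.544], [-1.0, -0.0, -0.0]]
wrist_force: [-0.5, -0.7, 0.7]
gripper_width: 0.576
```

>>> servo_tool:
  deltas: "-5 0 0 0;-15 0 0 0;-25 0 0 0;-15 0 0 0;0 20 -20 0;0 40 -40 0;0 0 0 0;0 0 0 0"

```text
time: 23.58
tool_pos: [0.5044, -0.0667, 0.2655]
ee_rot: [[0.001, 0.543, 0.84], [-0.001, 0.84, -0.543], [-1.0, -0.0, 0.001]]
wrist_force: [-0.2, -0.4, 0.1]
gripper_width: 0.604
```

```bash
python3 -c "
from h import *
go(464.5,101.5,100,57)
d=camera('scene');crop(d,[.49,-.14,.03],30,'p5.png',14)"
```

```text
t 23.57 grasp [504.6 -66.8 101.5] psi 57.11 w 52.5 F [-0.2 -0.4  0.1] tilt [ 0.0011 -0.0007]
delta tool [   1.3  119.6 -125.1] turn 0.1
```

View pics/p5.png

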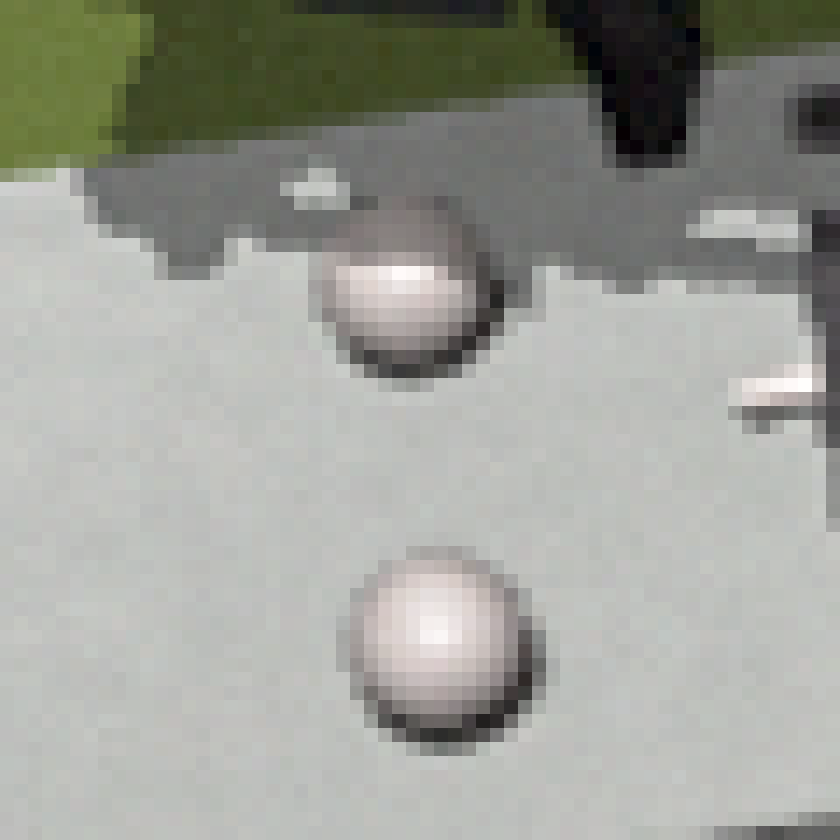

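Both balls seated (410,285) and (440,645) in the crop. Third ball.

>>> servo_tool:
  deltas: "0 18 -19 0;0 30 -32 0;0 30 -32 0;0 24 -25 0;0 12 -12 0;10 5.6 -5 0;15 0 0 0;15 0 0 0;0 0 0 0;0 0 0 0"

```text
time: 24.88
tool_pos: [0.4645, 0.1013, 0.2246]
ee_rot: [[-0.0, 0.544, 0.839], [-0.0, 0.839, -0.544], [-1.0, -0.0, -0.0]]
wrist_force: [0.4, 0.5, 0.1]
gripper_width: 0.6
```

```bash
python3 -c "
from h import *
go(464.5,101.5,34.6,57)"
```

```text
t 24.88 grasp [464.4 101.3  60.6] psi 57.01 w 52.2 F [0.4 0.5 0.1] tilt [-0.0005 -0.0001]
delta tool [26.   0.3 -0. ] turn 0.0
```

>>> servo_tool:
  deltas: "10 0 0 0;10 0 0 0;5 0 0 0;1 0 0 0;0 0 0 0;0 0 0 0"

```text
time: 25.62
tool_pos: [0.4645, 0.1017, 0.1991]
ee_rot: [[0.001, 0.544, 0.839], [0.0, 0.839, -0.544], [-1.0, 0.0, 0.0]]
wrist_force: [1.5, -0.5, -0.1]
gripper_width: 0.6
```

```bash
python3 -c "
from h import *
go(464.5,101.5,34.6,57)"
```

```text
t 25.62 grasp [464.6 101.8  35.1] psi 57.06 w 52.2 F [ 1.5 -0.5 -0.1] tilt [0.0006 0.    ]
delta tool [ 0.5 -0.3  0. ] turn 0.1
```

>>> servo_tool:
  deltas: "0 0 0 0;0 0 0 0;0 0 0 0;0 0 0 0;0 0 0 0;0 0 0 0"
  claw: 1

```text
time: 26.38
tool_pos: [0.4643, 0.1017, 0.1989]
ee_rot: [[0.0, 0.544, 0.839], [0.0, 0.839, -0.544], [-1.0, 0.0, 0.0]]
wrist_force: [-0.6, 0.5, 0.1]
gripper_width: 0.264
```

```bash
python3 -c "
from h import *
go(464.5,101.5,34.6,57)"
```

```text
t 26.38 grasp [464.4 101.7  34.9] psi 57.05 w 23.0 F [-0.6  0.5  0.1] tilt [0.0001 0.    ]
delta tool [ 0.3 -0.1  0.2] turn 0.1
```

>>> servo_tool:
  deltas: "-2 0 0 0;-8 0 0 0;-15 0 0 0;-25 0 0 0;-25 0 0 0;0 0 0 0;0 0 0 0"

```text
time: 27.25
tool_pos: [0.464, 0.1017, 0.2736]
ee_rot: [[-0.0, 0.544, 0.839], [-0.0, 0.839, -0.544], [-1.0, -0.0, -0.0]]
wrist_force: [1.1, 0.8, -0.7]
gripper_width: 0.266
```

```bash
python3 -c "
from h import *
go(443.5,-314.6,100,57)
d=camera('scene');crop(d,[.465,.101,.07],40,'g4.png',8)"
```

```text
t 27.25 grasp [464.  101.7 109.6] psi 57.05 w 23.1 F [ 1.1  0.8 -0.7] tilt [-0.0001 -0.    ]
delta tool [   9.6 -360.5  209.2] turn 0.1
```

View pics/g4.png

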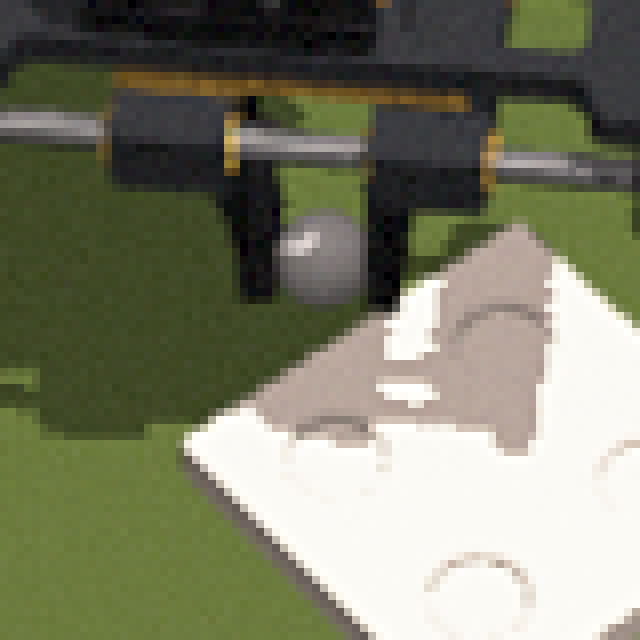

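Third ball held (320,255). To well c.

>>> servo_tool:
  deltas: "0 -12 7 0;0 -25 15 0;0 -35 20 0;0 -38 22 0;0 -38 22 0;0 -38 22 0;0 -38 22 0;0 -38 22 0;0 -35 20 0;0 -30 18 0"

```text
time: 28.55
tool_pos: [0.4448, -0.2781, 0.2729]
ee_rot: [[-0.001, 0.545, 0.839], [0.001, 0.839, -0.545], [-1.0, -0.0, -0.002]]
wrist_force: [0.5, 0.3, -0.6]
gripper_width: 0.268
```

>>> servo_tool:
  deltas: "0 -20 12 0;5 -10 6 0;10 -3.5 1 0;20 0 0 0;15 0 0 0;0 0 0 0;0 0 0 0;0 0 0 0"

```text
time: 29.55
tool_pos: [0.444, -0.3146, 0.2247]
ee_rot: [[0.001, 0.544, 0.839], [-0.001, 0.839, -0.544], [-1.0, -0.0, 0.002]]
wrist_force: [-0.6, 0.9, -1.1]
gripper_width: 0.266
```

```bash
python3 -c "
from h import *
go(443.5,-314.6,41.5,57)"
```

```text
t 29.55 grasp [ 444.2 -314.8   60.7] psi 57.07 w 23.2 F [-0.6  0.9 -1.1] tilt [ 0.0011 -0.001 ]
delta tool [19.2 -0.2 -0.7] turn 0.1
```

Seat height for this one: 29.5 + (34.9 − 22.5) = 41.9.

>>> servo_tool:
  deltas: "5 -0.2 -0.6 0;6 0 0 0;4 0 0 0;2 0 0 0;1 0 0 0;0 0 0 0;0 0 0 0"

```text
time: 30.42
tool_pos: [0.4431, -0.3144, 0.206]
ee_rot: [[0.0, 0.544, 0.839], [-0.0, 0.839, -0.544], [-1.0, -0.0, 0.0]]
wrist_force: [-0.4, 0.8, -0.5]
gripper_width: 0.267
```

```bash
python3 -c "
from h import *
go(443.5,-314.6,41.9,57)
for c in ['scene','top']:
    d=camera(c);crop(d,[.444,-.314,.04],25,'p_'+c+'.png',8)
import cv2
cv2.imwrite('pics/p6.png',np.hstack([cv2.imread('pics/p_scene.png'),cv2.imread('pics/p_top.png')]))"
```

```text
t 30.43 grasp [ 443.1 -314.4   42. ] psi 57.05 w 23.3 F [-0.4  0.8 -0.5] tilt [ 0.0003 -0.0003]
delta tool [0.1 0.1 0.4] turn 0.1
```

View pics/p6.png

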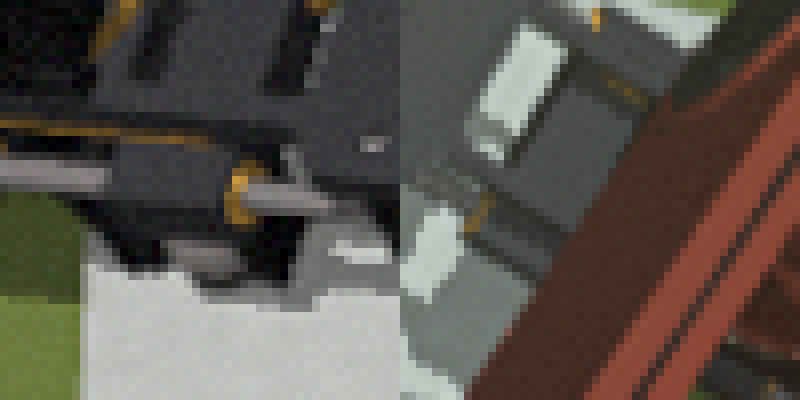

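>>> servo_tool:
  deltas: "0.4 0 0.2 0;0 0 0 0;0.4 0 0 0;0 0 0 0;0 0 0 0"

```text
time: 31.15
tool_pos: [0.4434, -0.3146, 0.2056]
ee_rot: [[0.0, 0.544, 0.839], [-0.0, 0.839, -0.544], [-1.0, -0.0, 0.0]]
wrist_force: [-3.0, 1.3, 6.3]
gripper_width: 0.265
```

>>> servo_tool:
  deltas: "-0.3 0 0 0;0 0 0 0;0 0 0 0;0 0 0 0"
  claw: -0.2

```text
time: 31.65
tool_pos: [0.4432, -0.3144, 0.2051]
ee_rot: [[-0.0, 0.544, 0.839], [0.0, 0.839, -0.544], [-1.0, 0.0, -0.0]]
wrist_force: [0.9, -0.1, 0.4]
gripper_width: 0.577
```

>>> servo_tool:
  deltas: "-5 0 0 0;-15 0 0 0;-25 0 0 0;-20 20 -10 0;-10 45 -20 0;0 50 -22 0;0 50 -22 0;0 50 -22 0;0 50 -22 0;0 0 0 0"

```text
time: 32.9
tool_pos: [0.4886, -0.0247, 0.2816]
ee_rot: [[0.002, 0.539, 0.842], [0.0, 0.842, -0.539], [-1.0, 0.001, 0.001]]
wrist_force: [-0.0, -0.5, 0.2]
gripper_width: 0.602
```

```bash
python3 -c "
from h import *
go(529.6,328.4,110,99.75)
d=camera('scene');crop(d,[.48,-.22,.03],60,'p7.png',8)
d=camera('top');crop(d,[.48,-.22,.03],50,'p7t.png',8)"
```

```text
t 32.9 grasp [488.9 -24.6 117.6] psi 57.36 w 52.4 F [-0.  -0.5  0.2] tilt [0.0016 0.0004]
delta tool [   7.8  319.2 -156.2] turn -42.4
```

View pics/p7.png

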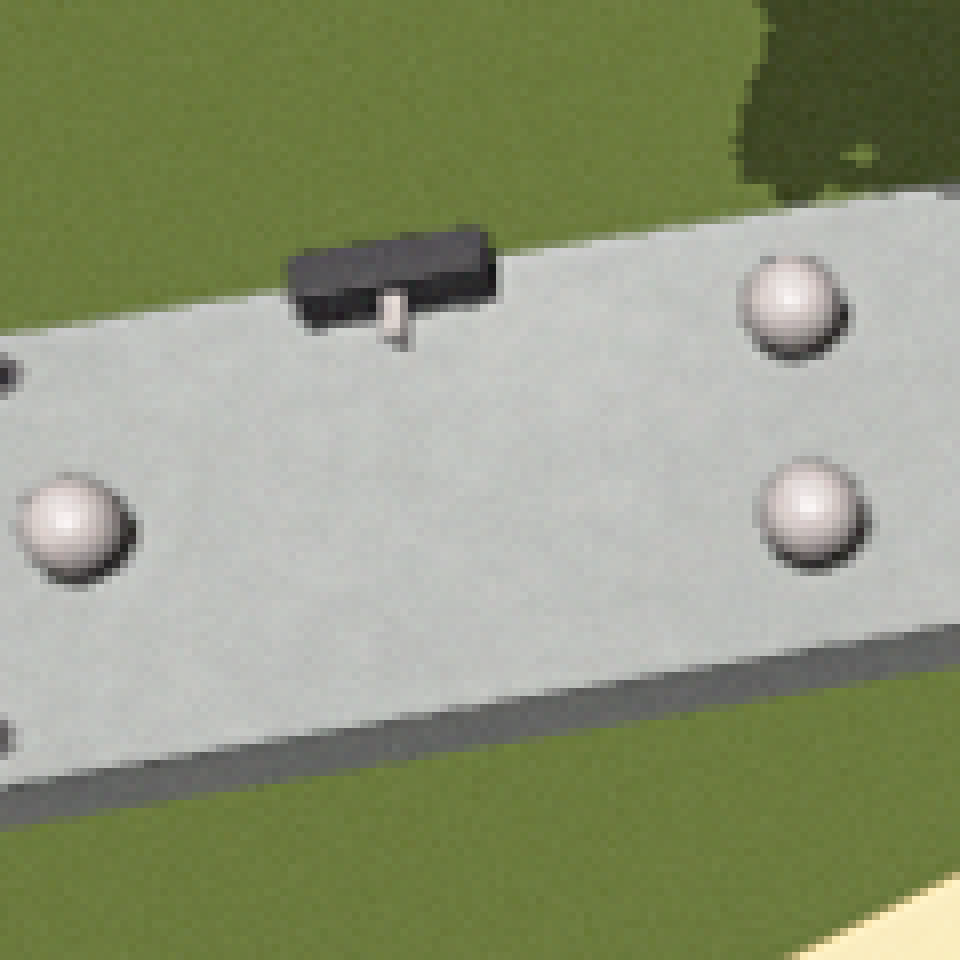

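All three balls seated: (75,530), (793,305), (813,512), each with the well rim showing alike. Now the bracket.

>>> servo_tool:
  deltas: "0 30 -15 0;0 45 -22 0;0 48 -24 0;0 48 -24 0;0 48 -24 0;0 45 -22 0;0 35 -16 0;0 20 -9 0;0 0 0 -10.6;0 0 0 -10.6"

```text
time: 34.25
tool_pos: [0.532, 0.3233, 0.2806]
ee_rot: [[0.0, 0.199, 0.98], [-0.0, 0.98, -0.199], [-1.0, -0.0, 0.0]]
wrist_force: [-0.3, -0.7, 0.4]
gripper_width: 0.602
```

>>> servo_tool:
  deltas: "0 0 0 -10.6;0 0 0 -10.6;0 0 0 0;0 0 0 0;0 0 0 0"

```text
time: 34.88
tool_pos: [0.5312, 0.3242, 0.2804]
ee_rot: [[0.0, -0.162, 0.987], [-0.0, 0.987, 0.162], [-1.0, -0.0, 0.0]]
wrist_force: [-0.1, -0.0, 0.1]
gripper_width: 0.602
```

```bash
python3 -c "
from h import *
go(529.6,328.4,60,99.75)"
```

```text
t 34.88 grasp [531.2 324.2 116.4] psi 99.3 w 52.4 F [-0.1 -0.   0.1] tilt [ 0.0001 -0.    ]
delta tool [56.4  4.4 -0.9] turn -0.4
```

>>> servo_tool:
  deltas: "20 4.4 -0.9 -0.4;20 0 0 0;20 0 0 0;15 0 0 0;10 0 0 0;5 0 0 0;0 0 0 0;0 0 0 0"

```text
time: 35.88
tool_pos: [0.5297, 0.329, 0.1911]
ee_rot: [[0.001, -0.171, 0.985], [0.001, 0.985, 0.171], [-1.0, 0.0, 0.001]]
wrist_force: [0.1, -0.7, -0.0]
gripper_width: 0.6
```

```bash
python3 -c "
from h import *
go(529.6,328.4,21,99.75)
for c in ['scene','top']:
    d=camera(c);crop(d,[.53,.328,.02],30,'p_'+c+'.png',13)
cv2.imwrite('pics/b1.png',np.hstack([cv2.imread('pics/p_scene.png'),cv2.imread('pics/p_top.png')]))"
```

```text
t 35.88 grasp [529.9 329.1  27.1] psi 99.85 w 52.2 F [ 0.1 -0.7 -0. ] tilt [0.0013 0.0006]
delta tool [ 6.1 -0.7 -0.4] turn 0.1
```

View pics/b1.png

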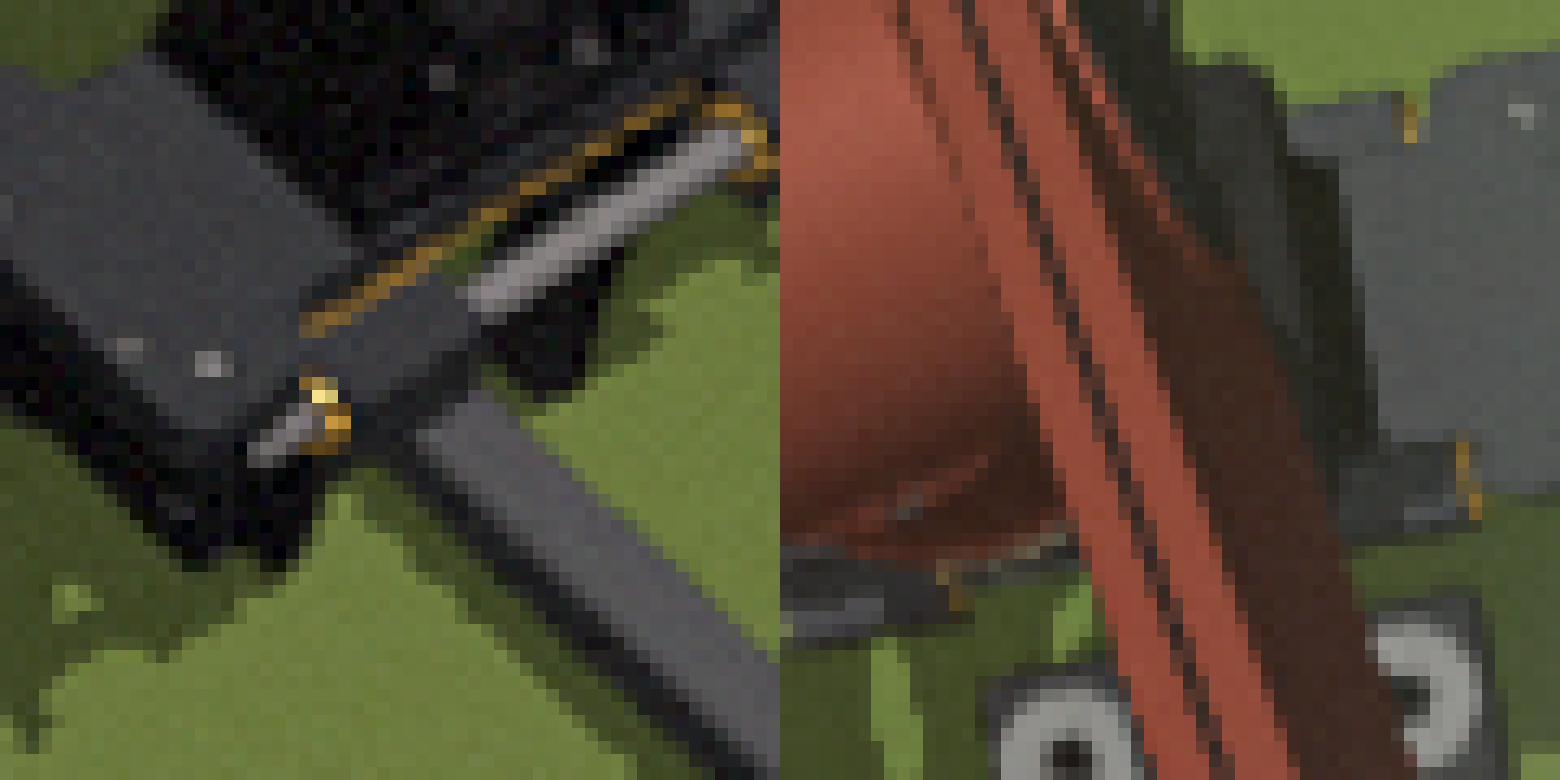

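Fingers (285,540) and (550,370) straddle the arm. Down and grip.

>>> servo_tool:
  deltas: "4 -0.6 -0.3 0;2 0 0 0;0 0 0 0;0 0 0 0"

```text
time: 36.48
tool_pos: [0.5291, 0.3282, 0.1843]
ee_rot: [[-0.0, -0.171, 0.985], [-0.0, 0.985, 0.171], [-1.0, -0.0, -0.0]]
wrist_force: [0.2, -0.7, -0.0]
gripper_width: 0.6
```

>>> servo_tool:
  deltas: "0 0 0 0;0 0 0 0;0 0 0 0;0 0 0 0;0 0 0 0;0 0 0 0;0 0 0 0"
  claw: 1

```text
time: 37.35
tool_pos: [0.529, 0.3286, 0.1844]
ee_rot: [[0.0, -0.171, 0.985], [0.001, 0.985, 0.171], [-1.0, 0.001, 0.0]]
wrist_force: [-0.3, 4.7, -1.7]
gripper_width: 0.204
```

```bash
python3 -c "
from h import *
go(529.6,328.4,21,99.75)"
```

```text
t 37.35 grasp [529.  328.7  20.4] psi 99.85 w 17.8 F [-0.3  4.7 -1.7] tilt [0.0001 0.0007]
delta tool [-0.6 -0.4  0.5] turn 0.1
```

>>> servo_tool:
  deltas: "-2 0 0 0;-3 0 0 0;-5 0 0 0;-10 0 0 0;-15 0 0 0;-20 0 0 0;-20 0 0 0;-15 0 0 0;-10 0 0 0;0 0 0 0"

```text
time: 38.6
tool_pos: [0.5293, 0.3284, 0.2854]
ee_rot: [[0.002, -0.171, 0.985], [0.001, 0.985, 0.171], [-1.0, 0.0, 0.002]]
wrist_force: [-0.2, -0.3, -7.8]
gripper_width: 0.203
```

```bash
python3 -c "
from h import *
go(475.3,-198.1,92,-15.85)
s=sense();print(np.round(s['wrist_torque'],2))
d=camera('scene');crop(d,[.55,.33,.1],70,'b2.png',8)
d=camera('top');crop(d,[.55,.33,.1],70,'b2t.png',5)"
```

```text
t 38.6 grasp [529.6 328.5 121.4] psi 99.86 w 17.7 F [-0.2 -0.3 -7.8] tilt [0.0017 0.0008]
delta tool [  28.9 -509.5 -143.7] turn 115.7
[ 0.13 -0.16 -0.  ]
```

View pics/b2.png

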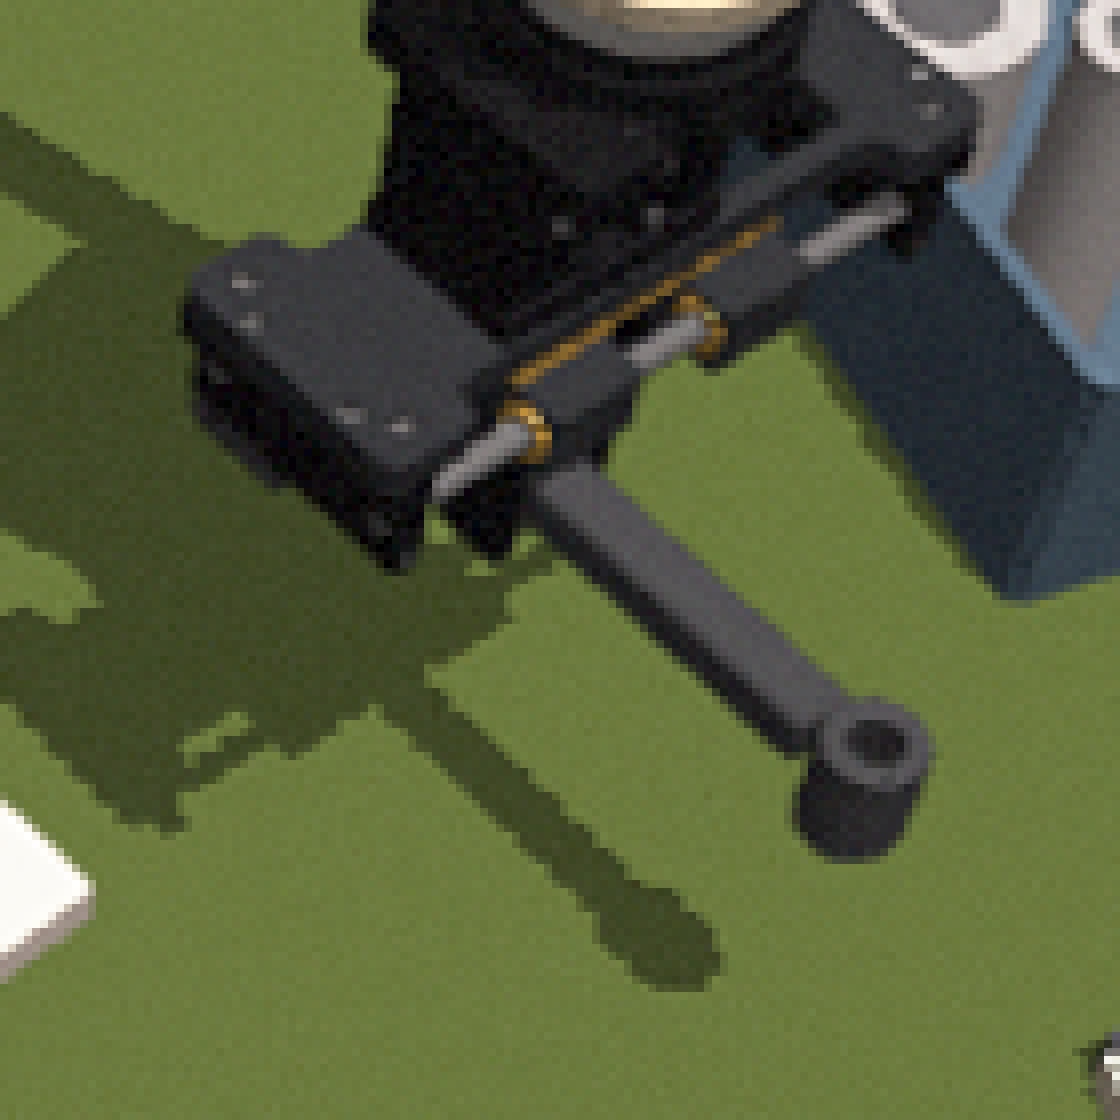

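Bracket is held, boss at (875,745), looks level. Turn in place first (keeps the boss away from the oil can), then travel.

>>> servo_tool:
  deltas: "0 0 0 3;0 0 0 6;0 0 0 9;0 0 0 10;0 0 0 10;0 0 0 10;0 0 0 10;0 0 0 10;0 0 0 10;0 0 0 10"

```text
time: 39.95
tool_pos: [0.5286, 0.328, 0.2829]
ee_rot: [[-0.002, 0.98, 0.2], [-0.001, 0.2, -0.98], [-1.0, -0.002, 0.001]]
wrist_force: [-0.6, -0.4, -7.7]
gripper_width: 0.2
```

>>> servo_tool:
  deltas: "0 0 0 10;0 0 0 8;0 0 0 5;0 0 0 3;0 0 0 1.7;0 0 0 0;0 0 0 0"

```text
time: 40.83
tool_pos: [0.529, 0.3282, 0.2841]
ee_rot: [[-0.0, 0.962, -0.272], [-0.0, -0.272, -0.962], [-1.0, -0.0, 0.0]]
wrist_force: [0.5, 1.2, -7.4]
gripper_width: 0.204
```

```bash
python3 -c "
from h import *
go(475.3,-198.1,92,-15.85)"
```

```text
t 40.83 grasp [528.9 328.1 120.1] psi -15.81 w 17.7 F [ 0.5  1.2 -7.4] tilt [-0.0004 -0.0002]
delta tool [ 28.2  91.8 520.9] turn 0.0
```

>>> servo_tool:
  deltas: "0 2 12 0;0 4 24 0;0 6 34 0;0 7 40 0;0 7 40 0;0 7 40 0;0 7 40 0;0 7 40 0;0 7 40 0;0 7 40 0"

```text
time: 42.08
tool_pos: [0.4915, -0.0269, 0.2847]
ee_rot: [[0.001, 0.962, -0.273], [-0.001, -0.273, -0.962], [-1.0, 0.001, 0.0]]
wrist_force: [1.1, 0.1, -7.4]
gripper_width: 0.201
```

>>> servo_tool:
  deltas: "0 7 40 0;0 7 40 0;0 6 34 0;0 4.5 25 0;0 3 16 0;0 2 10 0;0 1.3 6 0;5 0 0 0;5 0 0 0;0 0 0 0"

```text
time: 43.32
tool_pos: [0.4748, -0.1973, 0.2734]
ee_rot: [[-0.002, 0.962, -0.272], [0.001, -0.272, -0.962], [-1.0, -0.002, -0.001]]
wrist_force: [1.1, -0.8, -7.5]
gripper_width: 0.202
```

>>> servo_tool:
  deltas: "5 0 0 0;5 0 0 0;3 0 0 0;0 0 0 0;0 0 0 0;0 0 0 0"

```text
time: 44.08
tool_pos: [0.4752, -0.1981, 0.2616]
ee_rot: [[0.0, 0.962, -0.273], [-0.0, -0.273, -0.962], [-1.0, 0.001, 0.0]]
wrist_force: [0.0, 1.0, -7.2]
gripper_width: 0.201
```

```bash
python3 -c "
from h import *
import pickle
go(475.3,-198.1,92,-15.85)
D={c:camera(c) for c in ['scene','top']}
pickle.dump(D,open('D1.pkl','wb'))
d=D['scene'];crop(d,[.48,-.2,.08],75,'f1.png',8)
d=D['top'];crop(d,[.48,-.2,.08],75,'f1t.png',5)"
```

```text
t 44.08 grasp [ 475.3 -198.2   97.6] psi -15.85 w 17.5 F [ 0.   1.  -7.2] tilt [ 0.0004 -0.0003]
delta tool [ 5.6 -0.  -0.1] turn -0.0
```

View pics/f1.png

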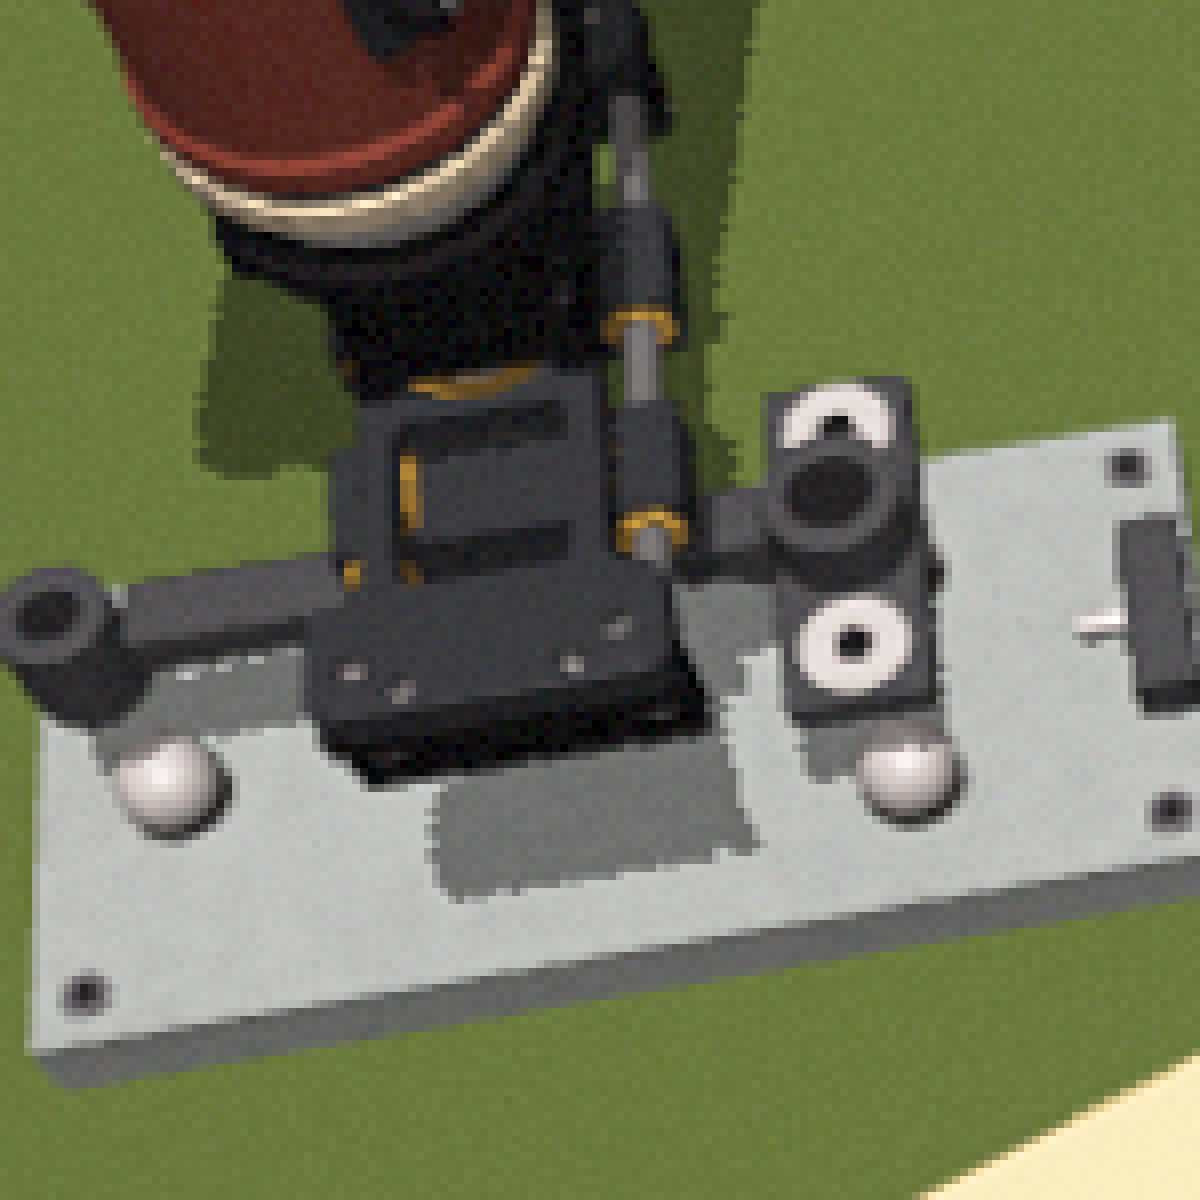

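View pics/f1t.png

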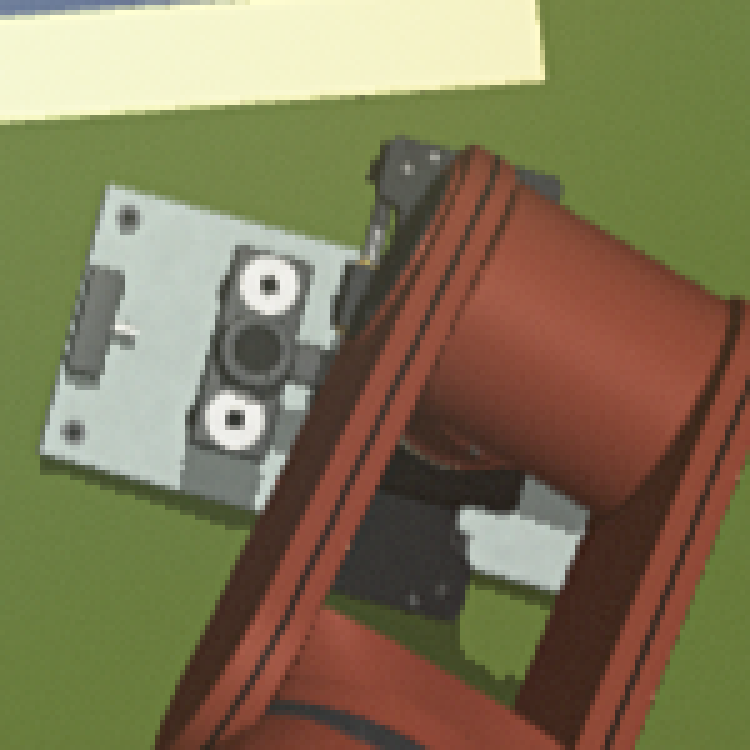

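```bash
cat > fit.py <<'E'
from h import *
from scipy.optimize import least_squares
from scipy.spatial.transform import Rotation as Ro
def fit(D,obs,g):
    def org(c):
        u,v=proj(D[c],[[.48,-.2,.08]])[0]; return np.array([int(u-75),int(v-75)])
    sc={'scene':8,'top':5}
    O=[(c,np.array(L),np.array(p)/sc[c]+org(c)-.5) for c,L,p in obs]
    def P(q,L): return Ro.from_euler('ZYX',[q[3],q[4],q[5]]).as_matrix()@(np.array(L))/1000+np.array(q[:3])/1000
    def res(q):
        r=[]
        for c,L,uv in O: r+=list(proj(D[c],[P(q,L)])[0]-uv)
        return np.array(r+[q[5]*20])
    r=least_squares(res,[*g,np.radians(-105.85),0,0],x_scale=[1,1,1,.01,.01,.01])
    J=r.jac;cov=np.linalg.inv(J.T@J)*.3**2
    print('bal',r.x[:3].round(1),'yaw,pitch,roll',np.degrees(r.x[3:]).round(2)); print('sd',np.sqrt(np.diag(cov))[:3].round(1),np.degrees(np.sqrt(np.diag(cov))[3:]).round(2)); print('res',r.fun[:-1].reshape(-1,2).round(2).tolist())
    return r.x,P
E
python3 - <<'E'
from fit import *
import pickle
D=pickle.load(open('D1.pkl','rb'))
obs=[('scene',[-59,31,-8],(855,642)),('scene',[-59,0,12],(831,490)),('scene',[121,0,12],(52,615)),
('top',[-59,31,-8],(269,285)),('top',[-59,-31,-8],(235,418)),('top',[-59,0,12],(258,348))]
q,P=fit(D,obs,[475.3,-198.2,97.6])
for n,L,w in [('a',[-59,31,-20],[522.4,-149.9]),('b',[-59,-31,-20],[462.9,-132.9]),('c',[121,0,-20],[443.5,-314.6])]:
    p=P(q,L)*1000; print(n,p.round(1),'vs well',(p[:2]-w).round(1),'gap',(p[2]-42).round(1))
# actual ball positions in the scene image (visible: a, c)
E
```

```text
bal [ 475.9 -199.    96.4] yaw,pitch,roll [-1.063e+02  9.200e-01 -1.000e-01]
sd [0.5 0.3 0.8] [0.35 0.53 0.8 ]
res [[0.07, 0.24], [-0.29, -0.14], [-0.1, -0.01], [-0.17, -0.19], [-0.24, 0.04], [-0.0, 0.13]]
a [ 522.3 -150.7   77.3] vs well [-0.1 -0.8] gap 35.3
b [ 462.8 -133.3   77.4] vs well [-0.1 -0.4] gap 35.4
c [ 442.  -314.8   74.4] vs well [-1.5 -0.2] gap 32.4
```

>>> servo_tool:
  deltas: "2 0 0 0;2 0 0 0;1.2 0 0 0;0 0 0 0;0 0 0 0;0 0 0 0;0 0 0 0"

```text
time: 45.05
tool_pos: [0.4751, -0.198, 0.2562]
ee_rot: [[0.0, 0.962, -0.273], [-0.0, -0.273, -0.962], [-1.0, 0.0, 0.0]]
wrist_force: [-0.0, 0.3, -7.5]
gripper_width: 0.204
```

```bash
cat > ov.py <<'E'
from fit import *
import pickle
def overlay(D,poses,name,ctr,half,scale):
    d=D['scene'];u,v=proj(d,[ctr])[0];x0,y0=int(u-half),int(v-half)
    im=cv2.resize(d['frame'][y0:y0+2*half,x0:x0+2*half,::-1],None,fx=scale,fy=scale,interpolation=cv2.INTER_NEAREST)
    out=[]
    for q in poses:
        k=im.copy(); R=Ro.from_euler('ZYX',np.radians(q[3:])).as_matrix()
        cir=lambda cx,r,z:np.c_[cx+r*np.cos(np.linspace(0,2*np.pi,60)),r*np.sin(np.linspace(0,2*np.pi,60)),np.full(60,z)]
        S=[cir(121,14,12),cir(121,14,-20),cir(-59,17,12),np.array([[-77,-46,-8],[-41,-46,-8],[-41,46,-8],[-77,46,-8],[-77,-46,-8]]),np.array([[-77,46,-20],[-41,46,-20],[-41,-46,-20]]),np.array([[-42,9,8],[107,9,8]]),np.array([[-42,-9,8],[107,-9,8]]),np.array([[-42,9,-8],[107,9,-8]])]
        for s in S:
            uv=proj(d,(s@R.T+q[:3])/1000); a=((uv-[x0,y0]+.5)*scale).round().astype(int)
            cv2.polylines(k,[a.reshape(-1,1,2)],False,(0,255,255),1)
        out.append(k)
    cv2.imwrite('pics/'+name,np.hstack(out))
E
python3 -c "
from ov import *
go(475.3,-198.1,92.4,-15.85)
D={c:camera(c) for c in ['scene','top']}
pickle.dump(D,open('D2.pkl','wb'))
overlay(D,[[475.3,-198.7,91.9,-105.85,0,0],[475.9,-199,91.2,-106.3,.92,0]],'ov1.png',[.443,-.315,.07],22,18)
overlay(D,[[475.3,-198.7,91.9,-105.85,0,0],[475.9,-199,91.2,-106.3,.92,0]],'ov2.png',[.49,-.14,.07],25,16)
"
```

```text
t 45.05 grasp [ 475.1 -198.1   92.2] psi -15.84 w 17.7 F [-0.   0.3 -7.5] tilt [ 0.0001 -0.    ]
delta tool [-0.2  0.2  0. ] turn 0.0
```

View pics/ov1.png

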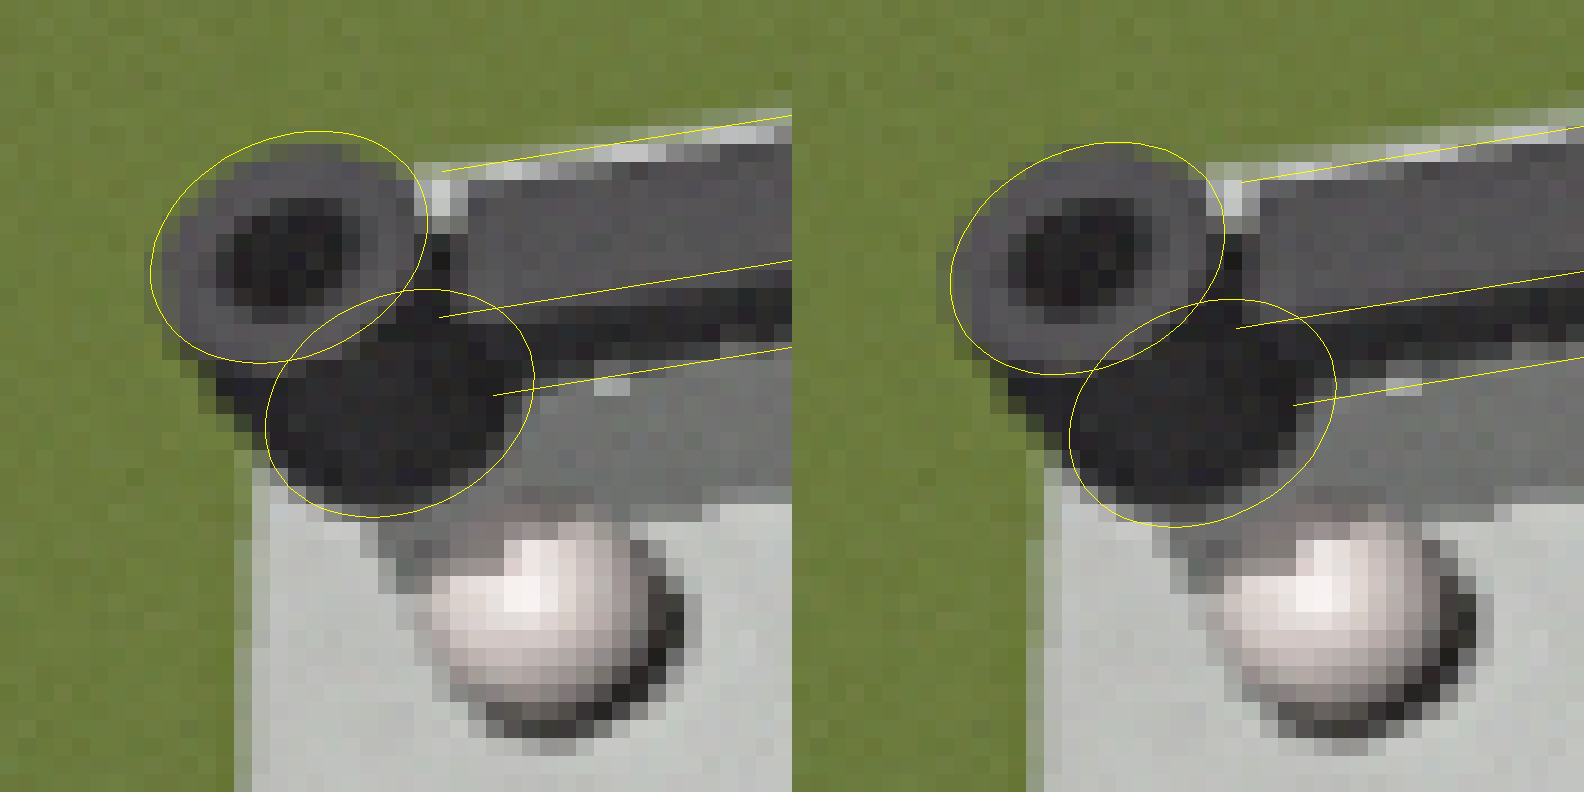

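View pics/ov2.png

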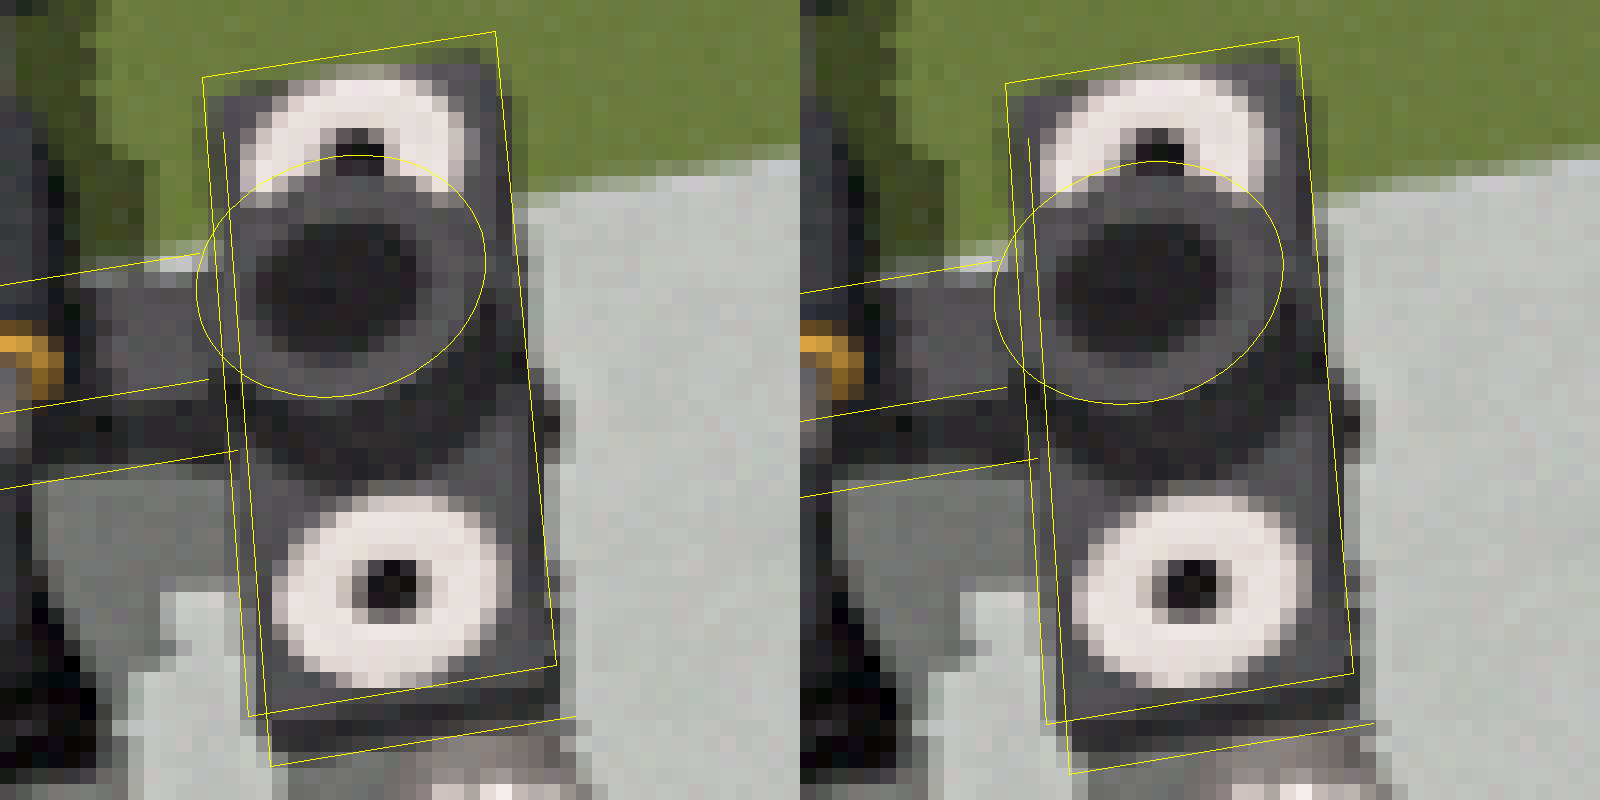

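```bash
python3 -c "
from h import *
d=camera('scene');cv2.imwrite('pics/final.png',d['frame'][:,:,::-1])
go(475.3,-198.1,92.2,-15.85)
for n,w in [('a',[.5224,-.1499,.0295]),('c',[.4435,-.3146,.0295])]: print(n,proj(d,[w])[0].round(1))"
```

```text
t 45.2 grasp [ 475.1 -198.    92.2] psi -15.84 w 17.7 F [-0.1  0.6 -7.9] tilt [ 0. -0.]
delta tool [-0.   0.2  0. ] turn 0.0
a [210.  257.3]
c [117.7 259. ]
```

View pics/final.png

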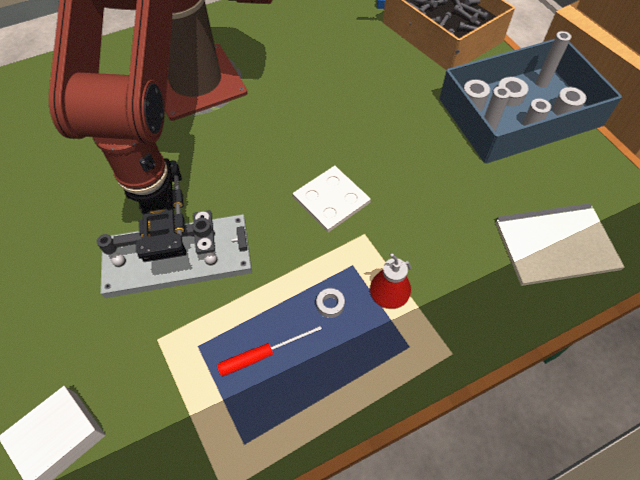

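The picture shows the bracket over the rest: end boss at (106,243), head at (203,232). Balls a (211,258) and c (118,260) sit in their wells within about 1 px of the predicted positions. The tray is empty, and the oil can, collar and screwdriver have not moved. I am handing in.

```bash
python3 -c "
from h import *
print(hand_in()); s=sense(); print(s['time'],s['wrist_force'],s['gripper_width'])"
```

```text
the job is handed in; nothing more can be done
None
the job is handed in; nothing more can be done
```

The three balls are seated in the wells, and the bracket is held over the rest. I handed the job in at about 45 s with the arm still holding it.

**Balls:** each one was lowered to light contact (about 5–6 N) at the expected seat height before I released it. On the first ball, that contact may have been the fingertips touching the plate, so it may have dropped up to about half a millimetre. A picture taken afterwards showed all three in their wells.

**Bracket:** it was gripped within about 1 mm of the yellow mark, lifted, turned and carried to the rest.
- **Gap:** by the arm's readings the feet are about 30 mm above the balls.
- **Position:** the camera fit, made about 5 mm higher, put feet a and b within 1 mm of their wells and foot c within 1.5 mm.
- **Bystanders:** the oil can, screwdriver and collar looked unmoved in the last picture.

**Disagreement on level:** that same camera fit suggested the boss end sits about 0.9° low, with an uncertainty of about 0.5°. The tool reads no tilt, and a level model laid over the picture matched the boss and head at least as well. I took the bracket as level and left it.

**Not checked:** ball b was hidden under the flange in the last picture, so it was last seen seated just before I picked up the bracket.

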